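# Clear the setting block and hold the cover over the junction box

### The arm

A 7-joint arm with a two-finger parallel gripper is mounted at the origin on the work surface. World frame = base frame: x ahead of the robot, y to its left, z up, the work surface at z = 0. Lengths are in m, angles in rad, forces in N, time in s.
With the tool pointing down it reaches from about 0.425 to 0.95 m from the base axis. Payload 4.7 kg.
Tool frame: the origin (TCP) lies at the very end of the fingers, on their centre line; the grasp point (between the pads) lies 19 mm behind it; x points along the fingers, y is the direction in which the jaws open and shut, and the axes are right-handed (so a half turn about x gives the same grasp; the last joint's range is limited). The gripper opens to 85 mm and grips with 20 to 120 N. Pads are 22 mm wide; open, the fingers measure 114 mm over their backs; the gripper's body (76 mm by 85 mm) begins 54 mm behind the grasp point. The pads swing forward as they close: fully open they stand 13 mm farther back than shut.
Start: joints at [1.228, 0.469, -0.049, 1.532, 0.024, 1.141, -0.082], TCP at [0.208, -0.642, 0.231] pointing down, gripper open.
Joint ranges: [-2.59, 2.59], [-0.33, 1.99], [-1.39, 1.29], [0.1, 2.45], [-1.04, 4.18], [0.21, 1.99], [-2.66, 2.66]. Speed limits (rad/s): [2.57, 2.57, 3.14, 3.14, 3.14, 3.14, 3.14].

### API

Orientations are given as a unit quaternion [x, y, z, w].
In Python, from workcell import * gives the robot as it stands. The module is installed in compiled form; this text tells all that it offers.
- The arm moves only by the tool carry_out, never from a script. Its argument "targets" is a list of rows, each an object of numbers: "ax", "ay", "az": the turn, a rotation vector about the world's x, y, z normalised to -1 to 1, where 1 is 360 degrees; "tx", "ty", "tz": the shift along the world's x, y, z normalised to -1 to 1, where 1 is 300 mm; "gripper": the gripper's target within -1 to 1 (shut at 1, half-way at 0, fully open at -1). A call has exactly 5 rows; each row is the pose to reach, as a shift and turn from the pose measured when the call began, turning the shorter way round; what a row does not reach only later rows make up. A row lasts 1/10 s, in which the tool goes at most 50 mm and 8.59 degrees, less where a joint would pass 70% of its speed; a pose out of reach is approached as far as the arm can. A call with a number of a shift or a turn outside -1 to 1 is refused whole. A call with a gripper value outside its range is refused whole. The fingers move at their own pace and stop on an object; "force" is the grip in N (left out, the last holds). Time passes only in rows, so rows that repeat a pose let the fingers close, or fill a call up. It gives the time, the measured TCP pose, the force and the opening at its end, in the units of the state.
- get_obs(): the state, without advancing time (a new reading comes with each control period).
- read_camera(name): name is "scene" or "top" or "wrist"; returns the picture (420x560x3 uint8, blue, green, red); there is no depth.
- camera_params(name): a dict with "fx", "fy", "cx", "cy" (pixels), "camera_from_world" (4x4, takes a point from world to camera coordinates). Camera axes: x right, y down, z forward; pixel columns grow to the right and rows downward; lengths in m; the calibration is good to about 2 mm. A picture is of the moment at which its call begins: read the wrist's pose just before it. camera_params takes no time and is no camera call; for the wrist camera it gives the pose at the moment of the call.
- close_job(): hands the job in, once; it reports no verdict.
The state is a dict: "time_s": time; "joint_positions": joint angles; "qvel": joint speeds; "joint_efforts": joint torques, N m; "position": TCP position; "tcp_rot": TCP orientation; "ft_force": force on the tool from outside, world axes, zero at the start; "torque": the same for the moment, N m; "width": finger opening in m.
Only numpy, scipy, OpenCV 4.12 (cv2) and the standard library are available. Lean on these libraries where they do the work, as an engineer would, in place of code of your own. Each camera call takes 0.05 s, during which the arm holds its last target.

### The job

The setting block that was left standing across the open junction box goes back to its own slot in the block rack, the one whose width and label bar match its thickness: set it fully down in there, upright, and let go. Then pick up the box's rectangular cover by its bar handle, carry it over the row of stock bins without the cover touching them, and finish still holding it, level and still, hovering about 12 mm above the box's rim and lined up squarely with the box (either way round), so that a colleague can lay in the seal. The cover must never touch the box, and everything else stays where it is.

Things in the scene. Friction and masses are not known exactly. Their poses are not given: they have to be found in the camera images.
- block: the medium setting block, plain aluminium, 110 x 26 x 60 mm (x length, y thickness, z height), about 0.35 kg. Origin: centre of its 110 x 26 mm underside; x along its length, z up. It starts standing upright on the box's two long rims, across the mouth, its underside at rim height. It can be gripped across its 26 mm thickness from above.
- box: open-topped grey plastic junction box fixed to the bench, 130 x 90 mm outside, 60 mm high, 5 mm walls. Origin: centre of its underside on the bench; x along its 130 mm side, z up. Its place and yaw vary.
- box_rim (a point): centre of the box's mouth at the height of the rim, 60 mm above the box's origin, axes as the box.
- cover: the box's cover: a flat rectangular grey plate 134 x 94 x 8 mm, flat underside, with a steel bar handle on top, about 0.28 kg. Origin: centre of the flat underside; x along its 134 mm side, z up. The handle bar runs along x over the middle, 80 mm long, 14 mm wide (y), its top 42 mm and its underside 28 mm above the origin, on two 14 x 14 mm posts at x = +-33 mm; grip it across its 14 mm width. Lies flat on the bench on the far (-y) side of the row of bins.
- bins: row of three open grey stock bins, fixed to the bench between the cover and the box: 300 mm long (x) x 80 mm wide (y), top edge 98 mm above the bench. Origin: centre of the underside on the bench.
- rack: the block rack: a fixed wooden board 175 x 260 x 8 mm on the bench that carries the three slots side by side along its y, 85 mm apart, in an order that varies. Origin: centre of its underside.
- slot_medium: the medium block's own slot: a dark steel holder 130 x 44 mm, 28 mm high, with a slot 118 mm long (x) x 32 mm wide (y) open at the top and 22 mm deep; 6 mm walls. A white label card on the board at each end of the holder carries a black bar 26 mm wide (along y), as wide as its block is thick. Origin: centre of its underside on the rack board (8 mm above the bench); x along the slot.
- slot_medium_floor (a point): centre of the medium slot's floor, 14 mm above the bench, 22 mm below the slot's top edge; axes as the slot. A block that is home has its origin here.
- slot_thin: the thin block's holder, same build with a slot 20 mm wide and a 14 mm label bar; the thin block stands in it. Origin as for the medium one.
- slot_thick: the thick block's holder, same build with a slot 46 mm wide and a 40 mm label bar; empty, and not the medium block's place. Origin as for the medium one.
- thin_block: thin aluminium setting block, 110 x 14 x 60 mm, standing in the thin slot, top 74 mm above the bench; leave it. Origin: centre of its underside.
- thick_block: thick aluminium setting block lying on its side on the bench, 110 x 60 x 40 mm as it lies; leave it. Origin: centre of its underside.
- round_cover: small round grey cover, 68 mm across, 8 mm thick with a 16 mm high, 16 mm wide steel knob; leave it. Origin: centre of its underside.
- screwdriver: screwdriver lying on the bench; leave it. x along its length, handle to -x.
- carton: small cardboard carton 90 x 120 x 70 mm; leave it. Origin: centre of its underside.
- tape_roll: cardboard tape roll, 90 mm across, 45 mm high, lying flat; leave it. Origin: centre of its underside.
- jar: clear jar with a steel cap, 64 mm across, 85 mm high; leave it. Origin: centre of its underside.
There are look-alikes about, which are no part of the job. What is shaped like the block but red is not meant.

How it is judged:
By the outcome, as a careful person would: the job done as asked, in the order asked, and still so for the second after the job is handed in, while the arm keeps its last pose, push and grip.
It also fails if it takes over 67 s, if anything falls off the work surface, if the arm or the gripper's body presses on something with over 40 N, if the wrist force passes 120 N, or if a joint passes its speed limit or range.

## Working session

There is one attempt and no reset: what is moved stays moved. The work goes in short steps, Python scripts to look and compute and a tool call to move; the robot and the scene stay as the last step left them, time stands still between calls to the robot, and variables do not carry over. Pictures are saved under pics/ and viewed, and the job is handed in when it is done.

Besides the shell and the picture viewer there is one more tool, called after ">>>" by a JSON object that holds its "fn" and its "kwargs". carry_out: Moves the arm, as the interface text tells. Its arguments: {"type":"object","properties":{"targets":{"type":"array","items":{"type":"object","properties":{"ax":{"type":"number","minimum":-1,"maximum":1},"ay":{"type":"number","minimum":-1,"maximum":1},"az":{"type":"number","minimum":-1,"maximum":1},"tx":{"type":"number","minimum":-1,"maximum":1},"ty":{"type":"number","minimum":-1,"maximum":1},"tz":{"type":"number","minimum":-1,"maximum":1},"gripper":{"type":"number"}}}},"force":{"type":"number"}},"required":["targets"]}

```bash
mkdir -p pics; ls; python3 - <<'E'
from workcell import *
import cv2
print(get_obs())
for n in ["scene","top","wrist"]:
    p=camera_params(n); print(n,p)
    cv2.imwrite(f"pics/{n}0.png",read_camera(n))
E
```

```text
pics
{'time_s': 0.0, 'joint_positions': array([ 1.22809733,  0.46947035, -0.04857698,  1.533699  ,  0.02413382,
        1.14102341, -0.08231302]), 'qvel': array([ 1.56222477e-03,  8.00262988e-05, -1.00962016e-03, -1.22457628e-03,
        8.75791156e-04,  1.60080172e-04,  3.63816209e-04]), 'joint_efforts': array([-4.70498380e-04, -5.10308039e+01, -4.64469334e-02, -2.37711149e+01,
        1.08362999e-02,  7.57333328e-03,  1.45690342e-05]), 'position': array([ 0.20816185, -0.6414762 ,  0.23023976]), 'tcp_rot': array([-0.69826886, -0.11119157,  0.69857065, -0.10980019]), 'ft_force': array([-0.11815825, -0.13281352,  0.71237902]), 'torque': array([ 0.03227252,  0.01185476, -0.03063515]), 'width': 0.08539381891636179}
scene {'fx': 420.5015369746841, 'fy': 420.5015369746841, 'cx': 279.50386912426217, 'cy': 207.24265599627833, 'camera_from_world': array([[-0.87215079,  0.48915244, -0.00910407,  0.45533151],
       [ 0.42179646,  0.74236764, -0.5205555 , -0.1618383 ],
       [-0.24787243, -0.45784296, -0.8537793 ,  1.19804289],
       [ 0.        ,  0.        ,  0.        ,  1.        ]])}
top {'fx': 401.6094114970542, 'fy': 401.6094114970542, 'cx': 274.1452074815215, 'cy': 211.83244645277188, 'camera_from_world': array([[ 0.03471704, -0.9993943 , -0.00239841, -0.01064146],
       [-0.97597729, -0.03338689, -0.21529897,  0.52313995],
       [ 0.21508849,  0.00981533, -0.97654524,  1.09289752],
       [ 0.        ,  0.        ,  0.        ,  1.        ]])}
wrist {'fx': 336.0216820155801, 'fy': 336.0216820155801, 'cx': 280.4472128479622, 'cy': 209.75751155269717, 'camera_from_world': array([[ 3.08227487e-01, -9.51312514e-01, -5.62573089e-04,
        -6.75013553e-01],
       [-9.14292521e-01, -2.96396185e-01,  2.76076960e-01,
        -3.60235634e-02],
       [-2.62802212e-01, -8.45801514e-02, -9.61135368e-01,
         3.79477745e-01],
       [ 0.00000000e+00,  0.00000000e+00,  0.00000000e+00,
         1.00000000e+00]])}
```

View pics/scene0.png

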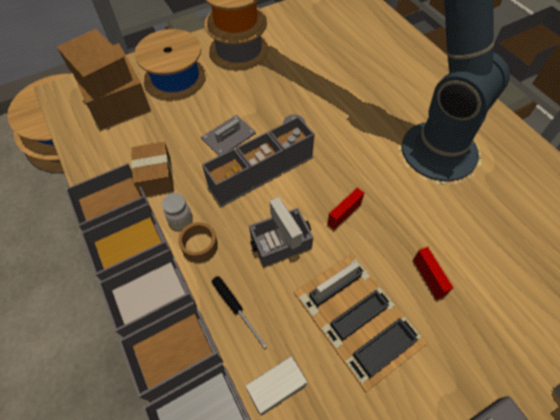

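View pics/top0.png

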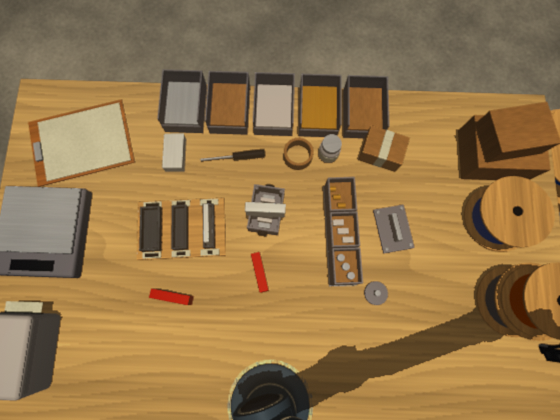

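View pics/wrist0.png

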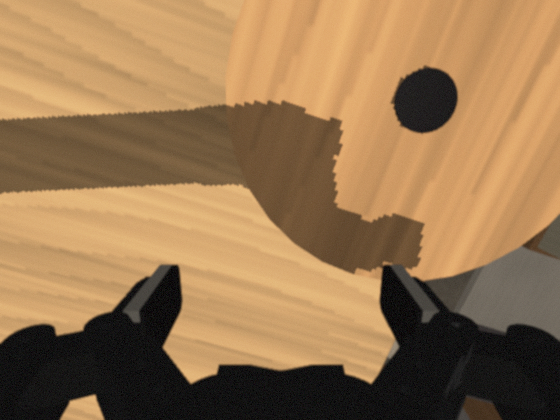

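The top picture shows the grey block across the box at about (266,209), the cover with its bar handle at (394,228), and the bins at (344,232). The rack slots are at (151,229), (180,229) and (209,226), and the last one holds the thin block. The two red blocks at (260,272) and (171,297) are look-alikes and the round cover is at (376,293). I'll enlarge the candidates next.

```bash
python3 - <<'E'
import cv2,numpy as np
t=cv2.imread("pics/top0.png"); s=cv2.imread("pics/scene0.png")
a=cv2.resize(t[175:275,130:300],None,fx=4.6,fy=4.6,interpolation=cv2.INTER_CUBIC)
b=cv2.resize(t[165:305,315:425],None,fx=4.2,fy=4.2,interpolation=cv2.INTER_CUBIC)
c=cv2.resize(s[190:390,240:440],None,fx=3,fy=3,interpolation=cv2.INTER_CUBIC)
cv2.imwrite("pics/ca.png",a);cv2.imwrite("pics/cb.png",b);cv2.imwrite("pics/cc.png",c)
E
```

```text
(no output)
```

View pics/ca.png

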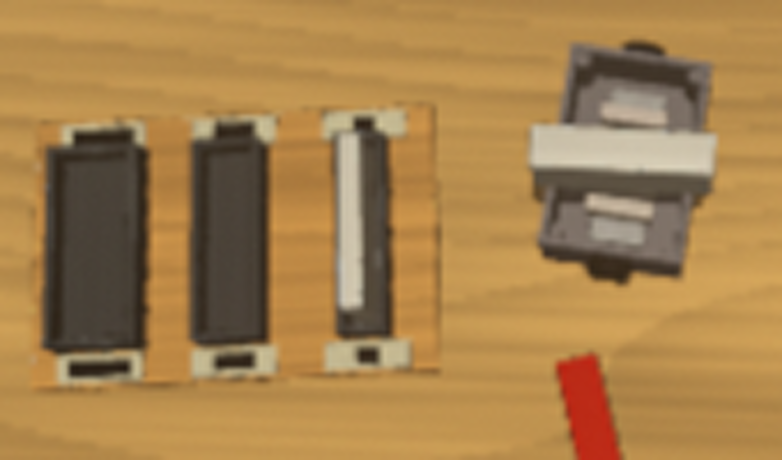

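View pics/cb.png

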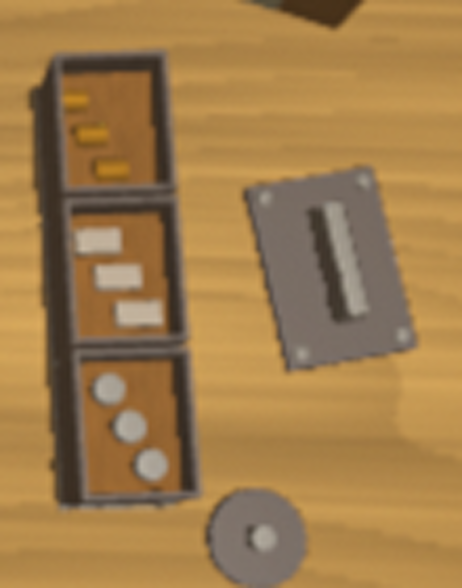

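View pics/cc.png

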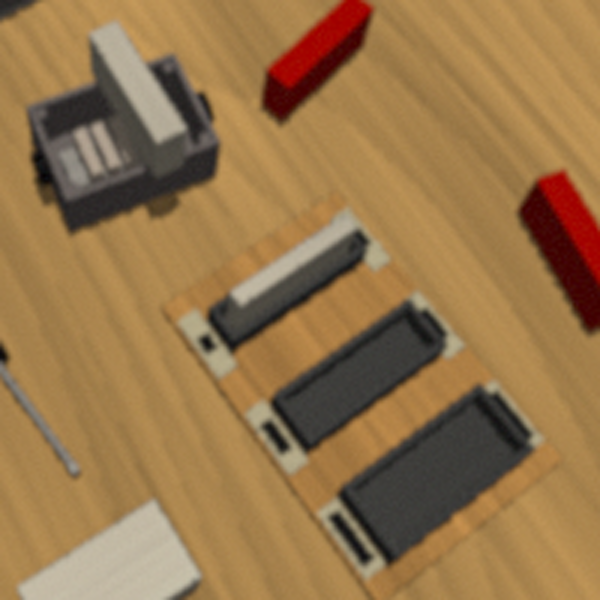

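Candidates for the block: the grey one across the box at (266,209) and the red ones at (260,272) and (171,297). The plain aluminium block standing on the box rims is the one meant.

Candidates for the slot: (151,229) has the widest bar, (180,229) a mid-width bar, and (209,226) a narrow bar with the thin block in it. The middle one matches 26 mm. The crop's bar widths will be checked numerically.

Candidates for the cover: the rectangular one at (394,228) and the round one at (376,293). The rectangular one with the bar handle is meant.

```bash
cat > h.py <<'E'
import numpy as np, cv2
from scipy.optimize import least_squares
def ray(p,uv):
    T=p["camera_from_world"];R=T[:3,:3];t=T[:3,3]
    d=R.T@np.array([(uv[0]-p["cx"])/p["fx"],(uv[1]-p["cy"])/p["fy"],1]);return -R.T@t,d
def onz(p,uv,z):
    o,d=ray(p,uv);return o+d*(z-o[2])/d[2]
def proj(p,X):
    T=p["camera_from_world"];c=np.atleast_2d(X)@T[:3,:3].T+T[:3,3]
    return np.c_[p["fx"]*c[:,0]/c[:,2]+p["cx"],p["fy"]*c[:,1]/c[:,2]+p["cy"]]
def rect(l,w,z):
    return np.array([[sx*l/2,sy*w/2,z] for sx,sy in((1,1),(1,-1),(-1,-1),(-1,1))])
def place(q,pts):
    c,s=np.cos(q[2]),np.sin(q[2]);return np.c_[q[0]+c*pts[:,0]-s*pts[:,1],q[1]+s*pts[:,0]+c*pts[:,1],pts[:,2]]
def fit(obs,q0):
    # obs: list of (params, pts, uv)
    f=lambda q:np.concatenate([(proj(p,place(q,np.array(P)))-np.array(uv)).ravel() for p,P,uv in obs])
    r=least_squares(f,q0,loss="soft_l1");return r.x,f(r.x)
E
python3 - <<'E'
from workcell import *
from h import *
p=camera_params("top")
A=lambda u,v:((u+.5)/4.6-.5+130,(v+.5)/4.6-.5+175)
B=lambda u,v:((u+.5)/4.2-.5+315,(v+.5)/4.2-.5+165)
S={}
# image up=+x, left=+y ; rect order: (+x,+y)=TL,(+x,-y)=TR,(-x,-y)=BR,(-x,+y)=BL
def go(n,obs,q0):
    q,r=fit([(p,P,uv) for P,uv in obs],q0);print(n,np.round(q[:2],4),round(np.degrees(q[2]),2),"rms px",round(np.sqrt(np.mean(r**2)),2));return q
go("box",[(rect(.13,.09,.06),[A(573,44),A(711,64),A(683,276),A(541,256)])],[.55,.0,0])
# block: length along y-ish: order with x axis ~ +y (left): (+x,+y): left-bottom? yaw=+90: local x->+y(left), local y->-x(down)
go("block",[(rect(.11,.026,.12),[A(531,168),A(531,125),A(716,132),A(712,174)])],[.55,.0,1.57])
go("slot",[(rect(.13,.044,.036),[A(192,140),A(266,138),A(268,342),A(192,345)])],[.5,.2,0])
go("cover",[(rect(.134,.094,.008),[B(247,188),B(370,167),B(415,345),B(289,369)])],[.5,-.3,0])
go("handle",[(rect(.08,.014,.042),[B(322,203),B(342,201),B(368,312),B(347,318)])],[.5,-.3,0])
go("bins",[(rect(.3,.08,.098),[B(60,55),B(163,53),B(200,495),B(80,500)])],[.5,-.2,0])
for n,l,r in(("thick",(73,133),(131,133)),("med",(214,130),(253,129)),("thin",(354,123),(375,123))):
    print(n,round(1000*np.linalg.norm(onz(p,A(*l),.01)-onz(p,A(*r),.01)),1))
E
```

```text
box [0.5295 0.0311] -5.86 rms px 0.81
block [0.5215 0.0322] 89.86 rms px 0.34
slot [0.4741 0.2799] 5.0 rms px 0.41
cover [ 0.4972 -0.346 ] 12.14 rms px 0.65
handle [ 0.4966 -0.3462] 10.91 rms px 0.19
bins [ 0.4742 -0.1862] 3.62 rms px 1.43
thick 37.8
med 25.4
thin 13.7
```

```bash
cat >> h.py <<'E'
from scipy.spatial.transform import Rotation as Ro
def state():
    import workcell
    o=workcell.get_obs();R=Ro.from_quat(o["tcp_rot"]).as_matrix()
    print("t",round(o["time_s"],2),"pos",np.round(o["position"],4),"toolx",np.round(R[:,0],4),"yaw_y",round(np.degrees(np.arctan2(R[1,1],R[0,1])),2),"w",round(o["width"],4),"F",np.round(o["ft_force"],1),"j",np.round(o["joint_positions"],2))
    return o,R
def level_turn(R,yaw_deg):
    # rotation vector (world) to tool x = -z, tool y at yaw; normalised by 360deg
    y=np.array([np.cos(np.radians(yaw_deg)),np.sin(np.radians(yaw_deg)),0]);x=np.array([0,0,-1.]);z=np.cross(x,y)
    v=Ro.from_matrix(np.c_[x,y,z]@R.T).as_rotvec();return v/(2*np.pi)
def plan(pos,yaw):
    o,R=state();d=(np.array(pos)-o["position"])/.3
    print("shift/300mm",np.round(d,4),"turn/360",np.round(level_turn(R,yaw),4))
E
python3 - <<'E'
from h import *
plan((.5215,.032,.33),0); plan((.5215,.032,.33),180)
E
```

```text
t 0.15 pos [ 0.2082 -0.6416  0.2305] toolx [-5.0e-04  1.4e-03 -1.0e+00] yaw_y -72.02 w 0.0854 F [-0.   0.2 -0.2] j [ 1.23  0.47 -0.05  1.53  0.02  1.14 -0.08]
shift/300mm [1.0442 2.2454 0.3317] turn/360 [-1.000e-04 -2.000e-04  2.001e-01]
t 0.15 pos [ 0.2082 -0.6416  0.2305] toolx [-5.0e-04  1.4e-03 -1.0e+00] yaw_y -72.02 w 0.0854 F [-0.   0.2 -0.2] j [ 1.23  0.47 -0.05  1.53  0.02  1.14 -0.08]
shift/300mm [1.0442 2.2454 0.3317] turn/360 [-2.000e-04  2.000e-04 -2.999e-01]
```

>>> {"fn": "carry_out", "kwargs": {"targets": [{"tz": 0.17},{"tz": 0.33},{"tx": 0.12,"ty": 0.12,"tz": 0.4},{"tx": 0.24,"ty": 0.24,"tz": 0.4},{"tx": 0.36,"ty": 0.36,"tz": 0.4}], "force": 40}}

```text
invalid input
```

>>> {"fn": "carry_out", "kwargs": {"targets": [{"tx": 0.12,"ty": 0.12},{"tx": 0.24,"ty": 0.24},{"tx": 0.36,"ty": 0.36},{"tx": 0.5,"ty": 0.5},{"tx": 0.55,"ty": 0.55}]}}

```text
invalid input
```

```bash
python3 - <<'E'
from h import *
from workcell import *
state()
p=camera_params("wrist");im=read_camera("wrist");np.save("w1.npy",p["camera_from_world"]);cv2.imwrite("pics/w1.png",im)
T=p["camera_from_world"];print("cam",-T[:3,:3].T@T[:3,3])
E
```

```text
t 0.15 pos [ 0.2082 -0.6416  0.2305] toolx [-5.0e-04  1.4e-03 -1.0e+00] yaw_y -72.02 w 0.0854 F [-0.   0.2 -0.2] j [ 1.23  0.47 -0.05  1.53  0.02  1.14 -0.08]
cam [ 0.27486642 -0.62077389  0.37443668]
```

View pics/w1.png

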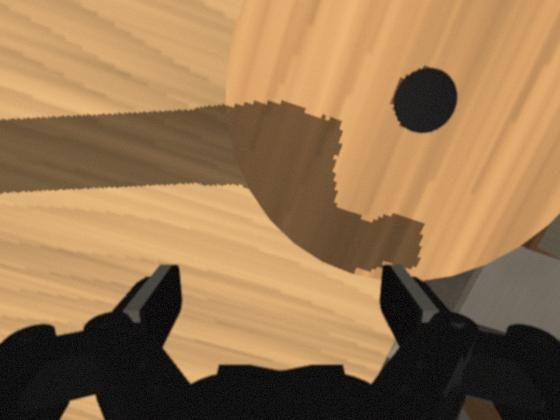

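Rows apparently need every field, so I'll write them out in full.

>>> {"fn": "carry_out", "kwargs": {"targets": [{"ax": 0,"ay": 0,"az": 0,"tx": 0,"ty": 0,"tz": 0.17,"gripper": -1},{"ax": 0,"ay": 0,"az": 0,"tx": 0,"ty": 0,"tz": 0.33,"gripper": -1},{"ax": 0,"ay": 0,"az": 0,"tx": 0.12,"ty": 0.12,"tz": 0.4,"gripper": -1},{"ax": 0,"ay": 0,"az": 0,"tx": 0.24,"ty": 0.24,"tz": 0.4,"gripper": -1},{"ax": 0,"ay": 0,"az": 0,"tx": 0.36,"ty": 0.36,"tz": 0.4,"gripper": -1}], "force": 40}}

```text
time_s: 0.7
position: [0.3126, -0.5375, 0.3518]
tcp_rot: [0.699, 0.11, -0.698, 0.11]
ft_force: [0.9, 0.1, -0.2]
width: 0.0855
```

>>> {"fn": "carry_out", "kwargs": {"targets": [{"ax": 0,"ay": 0,"az": 0,"tx": 0.12,"ty": 0.12,"tz": 0,"gripper": -1},{"ax": 0,"ay": 0,"az": 0,"tx": 0.24,"ty": 0.24,"tz": 0,"gripper": -1},{"ax": 0,"ay": 0,"az": 0,"tx": 0.36,"ty": 0.36,"tz": 0,"gripper": -1},{"ax": 0,"ay": 0,"az": 0,"tx": 0.48,"ty": 0.48,"tz": 0,"gripper": -1},{"ax": 0,"ay": 0,"az": 0,"tx": 0.48,"ty": 0.48,"tz": 0,"gripper": -1}]}}

```text
time_s: 1.2
position: [0.4625, -0.386, 0.3518]
tcp_rot: [0.699, 0.115, -0.696, 0.114]
ft_force: [0.4, -0.5, 0.1]
width: 0.0853
```

```bash
python3 - <<'E'
from h import *
from workcell import *
state()
p=camera_params("wrist");im=read_camera("wrist");np.save("w1.npy",p["camera_from_world"]);cv2.imwrite("pics/w1.png",im)
T=p["camera_from_world"];print("cam",-T[:3,:3].T@T[:3,3])
E
```

```text
t 1.2 pos [ 0.4625 -0.386   0.3518] toolx [ 0.004   0.0031 -1.    ] yaw_y -71.35 w 0.0853 F [ 0.4 -0.5  0.1] j [ 0.79  0.28 -0.21  1.54  0.05  1.33 -0.67]
cam [ 0.52818681 -0.36460524  0.49606669]
```

View pics/w1.png

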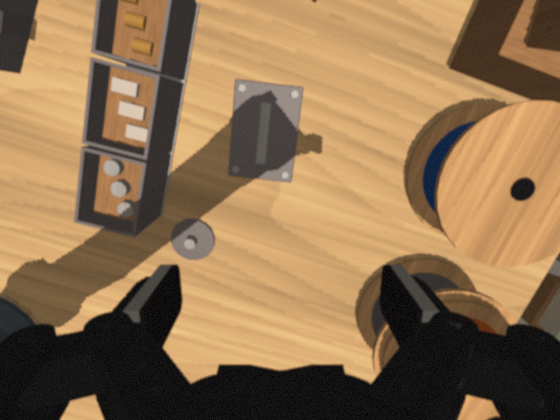

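The wrist picture shows the cover at about (265,130), the bins along the left and the round cover at (193,238). Now on towards the block.

>>> {"fn": "carry_out", "kwargs": {"targets": [{"ax": 0,"ay": 0,"az": 0.02,"tx": 0.03,"ty": 0.15,"tz": 0,"gripper": -1},{"ax": 0,"ay": 0,"az": 0.04,"tx": 0.06,"ty": 0.3,"tz": 0,"gripper": -1},{"ax": 0,"ay": 0,"az": 0.06,"tx": 0.09,"ty": 0.45,"tz": 0,"gripper": -1},{"ax": 0,"ay": 0,"az": 0.08,"tx": 0.12,"ty": 0.6,"tz": 0,"gripper": -1},{"ax": 0,"ay": 0,"az": 0.1,"tx": 0.14,"ty": 0.75,"tz": 0,"gripper": -1}]}}

```text
time_s: 1.75
position: [0.5019, -0.1637, 0.3516]
tcp_rot: [0.629, 0.325, -0.628, 0.324]
ft_force: [0.4, -0.4, 0.2]
width: 0.0856
```

>>> {"fn": "carry_out", "kwargs": {"targets": [{"ax": 0,"ay": 0,"az": 0.02,"tx": 0.02,"ty": 0.15,"tz": 0,"gripper": -1},{"ax": 0,"ay": 0,"az": 0.04,"tx": 0.04,"ty": 0.3,"tz": 0,"gripper": -1},{"ax": 0,"ay": 0,"az": 0.06,"tx": 0.05,"ty": 0.4,"tz": 0,"gripper": -1},{"ax": 0,"ay": 0,"az": 0.08,"tx": 0.05,"ty": 0.45,"tz": 0,"gripper": -1},{"ax": 0,"ay": 0,"az": 0.098,"tx": 0.05,"ty": 0.45,"tz": 0,"gripper": -1}]}}

```text
time_s: 2.25
position: [0.5167, -0.0271, 0.3517]
tcp_rot: [0.499, 0.502, -0.498, 0.501]
ft_force: [1.0, -0.5, 0.5]
width: 0.0853
```

>>> {"fn": "carry_out", "kwargs": {"targets": [{"ax": 0,"ay": 0,"az": 0,"tx": 0,"ty": 0,"tz": -0.1,"gripper": -1},{"ax": 0,"ay": 0,"az": 0,"tx": 0,"ty": 0,"tz": -0.1,"gripper": -1},{"ax": 0,"ay": 0,"az": 0,"tx": 0,"ty": 0,"tz": -0.1,"gripper": -1},{"ax": 0,"ay": 0,"az": 0,"tx": 0,"ty": 0,"tz": -0.1,"gripper": -1},{"ax": 0,"ay": 0,"az": 0,"tx": 0,"ty": 0,"tz": -0.1,"gripper": -1}]}}

```text
time_s: 2.75
position: [0.5172, -0.0275, 0.3228]
tcp_rot: [0.5, 0.501, -0.498, 0.501]
ft_force: [-0.1, 0.3, 0.0]
width: 0.0853
```

```bash
python3 - <<'E'
from h import *
from workcell import *
state()
p=camera_params("wrist");im=read_camera("wrist");np.save("w2.npy",p["camera_from_world"]);cv2.imwrite("pics/w2.png",im)
E
```

```text
t 2.75 pos [ 0.5172 -0.0275  0.3228] toolx [ 0.0018  0.0018 -1.    ] yaw_y 0.25 w 0.0853 F [-0.1  0.3  0. ] j [ 0.48  0.18 -0.58  1.75  0.1   1.24 -0.13]
```

View pics/w2.png

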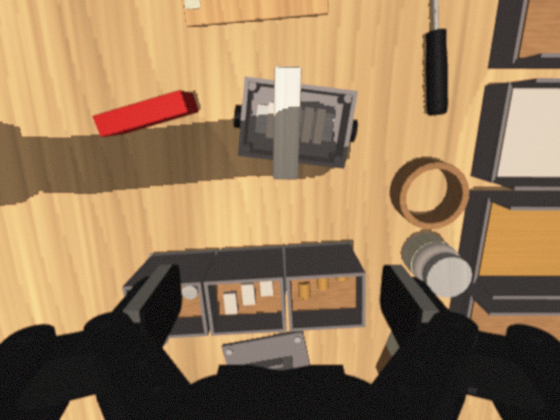

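```bash
python3 - <<'E'
import cv2
t=cv2.imread("pics/w2.png")
cv2.imwrite("pics/c2.png",cv2.resize(t[55:190,220:370],None,fx=5,fy=4.4,interpolation=cv2.INTER_CUBIC))
E
```

```text
(no output)
```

View pics/c2.png

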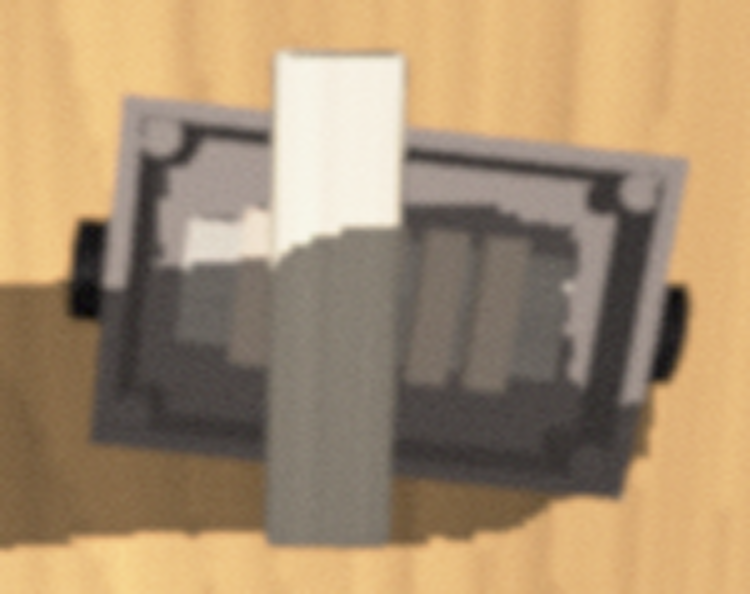

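```bash
python3 - <<'E'
from workcell import *
from h import *
p=camera_params("wrist");p["camera_from_world"]=np.load("w2.npy")
pt=camera_params("top")
A=lambda u,v:((u+.5)/4.6-.5+130,(v+.5)/4.6-.5+175)
C=lambda u,v:((u+.5)/5-.5+220,(v+.5)/4.4-.5+55)
def go(n,obs,q0):
    q,r=fit(obs,q0);print(n,np.round(q[:2],4),round(np.degrees(q[2]),2),"rms px",round(np.sqrt(np.mean(r**2)),2))
# up=+y,right=+x.  box rect order (+x,+y)=TR,(+x,-y)=BR,(-x,-y)=BL,(-x,+y)=TL
ob=(p,rect(.13,.09,.06),[C(688,160),C(620,497),C(92,440),C(124,95)])
obt=(pt,rect(.13,.09,.06),[A(573,44),A(711,64),A(683,276),A(541,256)])
go("box w",[ob],[.53,.03,0]);go("box w+t",[ob,obt],[.53,.03,0])
# block yaw~90: local x->+y, local y->-x: (+,+)=TL,(+,-)=TR,(-,-)=BR,(-,+)=BL
bl=(p,rect(.11,.026,.12),[C(275,54),C(404,54),C(390,545),C(268,545)])
blt=(pt,rect(.11,.026,.12),[A(531,168),A(531,125),A(716,132),A(712,174)])
go("block w",[bl],[.52,.03,1.57]);go("block w+t",[bl,blt],[.52,.03,1.57])
plan((.5215,.032,.2),0)
E
```

```text
box w [0.5358 0.0303] -6.75 rms px 0.48
box w+t [0.5353 0.0304] -6.68 rms px 1.23
block w [0.5234 0.0303] 89.42 rms px 0.74
block w+t [0.5231 0.0306] 89.51 rms px 0.74
t 2.8 pos [ 0.5171 -0.0274  0.3227] toolx [ 0.0016  0.0018 -1.    ] yaw_y 0.27 w 0.0856 F [-0.7  0.1 -0.1] j [ 0.48  0.18 -0.58  1.75  0.1   1.24 -0.13]
shift/300mm [ 0.0145  0.198  -0.409 ] turn/360 [-0.0003  0.0003 -0.0007]
```

>>> {"fn": "carry_out", "kwargs": {"targets": [{"ax": 0,"ay": 0,"az": -0.002,"tx": 0.02,"ty": 0.1,"tz": 0,"gripper": -0.5},{"ax": 0,"ay": 0,"az": -0.002,"tx": 0.02,"ty": 0.192,"tz": -0.1,"gripper": -0.5},{"ax": 0,"ay": 0,"az": -0.002,"tx": 0.02,"ty": 0.192,"tz": -0.25,"gripper": -0.5},{"ax": 0,"ay": 0,"az": -0.002,"tx": 0.02,"ty": 0.192,"tz": -0.41,"gripper": -0.5},{"ax": 0,"ay": 0,"az": -0.002,"tx": 0.02,"ty": 0.192,"tz": -0.41,"gripper": -0.5}]}}

```text
time_s: 3.3
position: [0.519, 0.0293, 0.1947]
tcp_rot: [-0.5, -0.501, 0.504, -0.495]
ft_force: [-0.7, -0.3, 0.3]
width: 0.0642
```

```bash
python3 - <<'E'
from h import *
from workcell import *
plan((.523,.0303,.09),-.5)
p=camera_params("wrist");im=read_camera("wrist");np.save("w3.npy",p["camera_from_world"]);cv2.imwrite("pics/w3.png",im)
E
```

```text
t 3.3 pos [0.519  0.0293 0.1947] toolx [-0.0103  0.0011 -0.9999] yaw_y -0.42 w 0.0642 F [-0.7 -0.3  0.3] j [ 0.35  0.32 -0.59  1.91  0.21  0.99 -0.34]
shift/300mm [ 0.0133  0.0032 -0.3489] turn/360 [-0.0002 -0.0016 -0.0002]
```

View pics/w3.png

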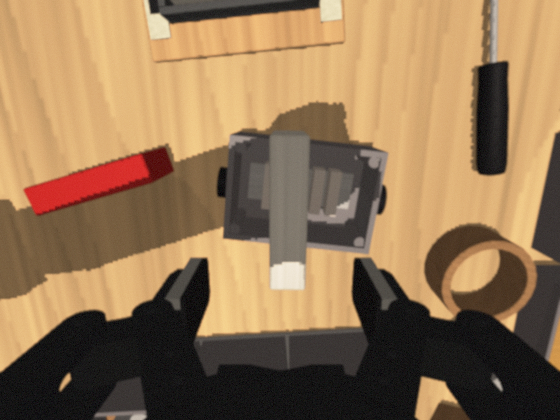

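The block lies midway between the jaws, about 4 mm to the +x side, which agrees with the fit. Descending.

>>> {"fn": "carry_out", "kwargs": {"targets": [{"ax": 0,"ay": -0.0016,"az": 0,"tx": 0.013,"ty": 0.003,"tz": 0,"gripper": -0.5},{"ax": 0,"ay": -0.0016,"az": 0,"tx": 0.013,"ty": 0.003,"tz": -0.1,"gripper": -0.5},{"ax": 0,"ay": -0.0016,"az": 0,"tx": 0.013,"ty": 0.003,"tz": -0.2,"gripper": -0.5},{"ax": 0,"ay": -0.0016,"az": 0,"tx": 0.013,"ty": 0.003,"tz": -0.3,"gripper": -0.5},{"ax": 0,"ay": -0.0016,"az": 0,"tx": 0.013,"ty": 0.003,"tz": -0.35,"gripper": -0.5}]}}

```text
time_s: 3.85
position: [0.5269, 0.0305, 0.0937]
tcp_rot: [0.505, 0.496, -0.5, 0.5]
ft_force: [-0.6, 0.1, -0.1]
width: 0.0641
```

```bash
python3 - <<'E'
from h import *
from workcell import *
plan((.523,.0303,.09),-.5)
E
```

```text
t 3.85 pos [0.5269 0.0305 0.0937] toolx [ 0.0086  0.0016 -1.    ] yaw_y -0.5 w 0.0641 F [-0.6  0.1 -0.1] j [ 0.29  0.45 -0.54  2.    0.33  0.77 -0.45]
shift/300mm [-0.0131 -0.0006 -0.0124] turn/360 [-0.0003  0.0014  0.    ]
```

>>> {"fn": "carry_out", "kwargs": {"targets": [{"ax": 0,"ay": 0.0014,"az": 0,"tx": -0.013,"ty": 0,"tz": -0.012,"gripper": -0.5},{"ax": 0,"ay": 0.0014,"az": 0,"tx": -0.013,"ty": 0,"tz": -0.012,"gripper": -0.5},{"ax": 0,"ay": 0.0014,"az": 0,"tx": -0.013,"ty": 0,"tz": -0.012,"gripper": -0.5},{"ax": 0,"ay": 0.0014,"az": 0,"tx": -0.013,"ty": 0,"tz": -0.012,"gripper": -0.5},{"ax": 0,"ay": 0.0014,"az": 0,"tx": -0.013,"ty": 0,"tz": -0.012,"gripper": -0.5}]}}

```text
time_s: 4.35
position: [0.5237, 0.0305, 0.0911]
tcp_rot: [0.503, 0.498, -0.501, 0.498]
ft_force: [0.3, 0.2, 0.4]
width: 0.064
```

```bash
python3 - <<'E'
from h import *
from workcell import *
plan((.523,.0303,.09),-.5)
p=camera_params("wrist");im=read_camera("wrist");np.save("w4.npy",p["camera_from_world"]);cv2.imwrite("pics/w4.png",im)
E
```

```text
t 4.35 pos [0.5237 0.0305 0.0911] toolx [ 0.0017  0.0015 -1.    ] yaw_y -0.51 w 0.064 F [0.3 0.2 0.4] j [ 0.29  0.46 -0.54  2.    0.33  0.77 -0.45]
shift/300mm [-0.0022 -0.0007 -0.0036] turn/360 [-0.0002  0.0003  0.    ]
```

View pics/w4.png

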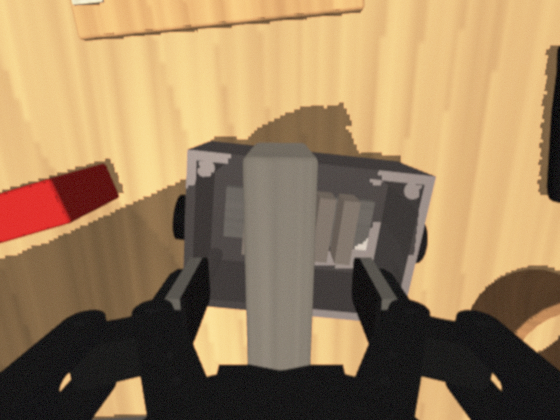

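The block sits centred between the pads, at columns 246–314 against a finger midpoint of 281. Closing.

>>> {"fn": "carry_out", "kwargs": {"targets": [{"ax": 0,"ay": 0,"az": 0,"tx": 0,"ty": 0,"tz": 0,"gripper": 1},{"ax": 0,"ay": 0,"az": 0,"tx": 0,"ty": 0,"tz": 0,"gripper": 1},{"ax": 0,"ay": 0,"az": 0,"tx": 0,"ty": 0,"tz": 0,"gripper": 1},{"ax": 0,"ay": 0,"az": 0,"tx": 0,"ty": 0,"tz": 0,"gripper": 1},{"ax": 0,"ay": 0,"az": 0,"tx": 0,"ty": 0,"tz": 0,"gripper": 1}], "force": 60}}

```text
time_s: 4.9
position: [0.5236, 0.0305, 0.0911]
tcp_rot: [0.503, 0.498, -0.501, 0.498]
ft_force: [-0.4, -0.0, 3.9]
width: 0.0252
```

>>> {"fn": "carry_out", "kwargs": {"targets": [{"ax": 0,"ay": 0,"az": 0,"tx": 0,"ty": 0,"tz": 0,"gripper": 1},{"ax": 0,"ay": 0,"az": 0,"tx": 0,"ty": 0,"tz": 0.03,"gripper": 1},{"ax": 0,"ay": 0,"az": 0,"tx": 0,"ty": 0,"tz": 0.1,"gripper": 1},{"ax": 0,"ay": 0,"az": 0,"tx": 0,"ty": 0,"tz": 0.2,"gripper": 1},{"ax": 0,"ay": 0,"az": 0,"tx": 0,"ty": 0,"tz": 0.3,"gripper": 1}]}}

```text
time_s: 5.4
position: [0.5226, 0.0304, 0.1814]
tcp_rot: [0.502, 0.499, -0.502, 0.497]
ft_force: [0.3, -0.3, -3.5]
width: 0.0254
```

```bash
python3 - <<'E'
from h import *
from workcell import *
plan((.474,.28,.2),94.5)
E
```

```text
t 5.4 pos [0.5226 0.0304 0.1814] toolx [-0.0011  0.0017 -1.    ] yaw_y -0.49 w 0.0254 F [ 0.3 -0.3 -3.5] j [ 0.35  0.34 -0.59  1.92  0.23  0.95 -0.36]
shift/300mm [-0.162   0.832   0.0619] turn/360 [-1.000e-04 -3.000e-04  2.639e-01]
```

Lifted: the weight reads 3.5 N and the opening 25 mm. Moving to where the wrist camera sees the slot.

>>> {"fn": "carry_out", "kwargs": {"targets": [{"ax": 0,"ay": 0,"az": 0,"tx": -0.04,"ty": 0.1,"tz": 0.1,"gripper": 1},{"ax": 0,"ay": 0,"az": 0,"tx": -0.08,"ty": 0.2,"tz": 0.2,"gripper": 1},{"ax": 0,"ay": 0,"az": 0,"tx": -0.12,"ty": 0.33,"tz": 0.25,"gripper": 1},{"ax": 0,"ay": 0,"az": 0,"tx": -0.12,"ty": 0.43,"tz": 0.25,"gripper": 1},{"ax": 0,"ay": 0,"az": 0,"tx": -0.12,"ty": 0.43,"tz": 0.25,"gripper": 1}]}}

```text
time_s: 5.9
position: [0.485, 0.1649, 0.2575]
tcp_rot: [0.501, 0.501, -0.499, 0.499]
ft_force: [-1.1, -0.2, -3.7]
width: 0.0249
```

>>> {"fn": "carry_out", "kwargs": {"targets": [{"ax": 0,"ay": 0,"az": 0,"tx": 0,"ty": 0,"tz": 0,"gripper": 1},{"ax": 0,"ay": 0,"az": 0,"tx": 0,"ty": 0,"tz": 0,"gripper": 1},{"ax": 0,"ay": 0,"az": 0,"tx": 0,"ty": 0,"tz": 0,"gripper": 1},{"ax": 0,"ay": 0,"az": 0,"tx": 0,"ty": 0,"tz": 0,"gripper": 1},{"ax": 0,"ay": 0,"az": 0,"tx": 0,"ty": 0,"tz": 0,"gripper": 1}]}}

```text
time_s: 6.4
position: [0.4852, 0.1641, 0.2573]
tcp_rot: [0.501, 0.501, -0.499, 0.498]
ft_force: [0.2, -0.1, -3.3]
width: 0.0251
```

```bash
python3 - <<'E'
from h import *
from workcell import *
state()
p=camera_params("wrist");im=read_camera("wrist");np.save("w5.npy",p["camera_from_world"]);cv2.imwrite("pics/w5.png",cv2.resize(im,None,fx=1.4,fy=1.4,interpolation=cv2.INTER_CUBIC));cv2.imwrite("pics/w5r.png",im)
E
```

```text
t 6.4 pos [0.4852 0.1641 0.2573] toolx [-3.0e-04  4.7e-03 -1.0e+00] yaw_y -0.07 w 0.0251 F [ 0.2 -0.1 -3.3] j [ 0.18  0.24 -0.69  1.85  0.17  1.1  -0.57]
```

View pics/w5.png

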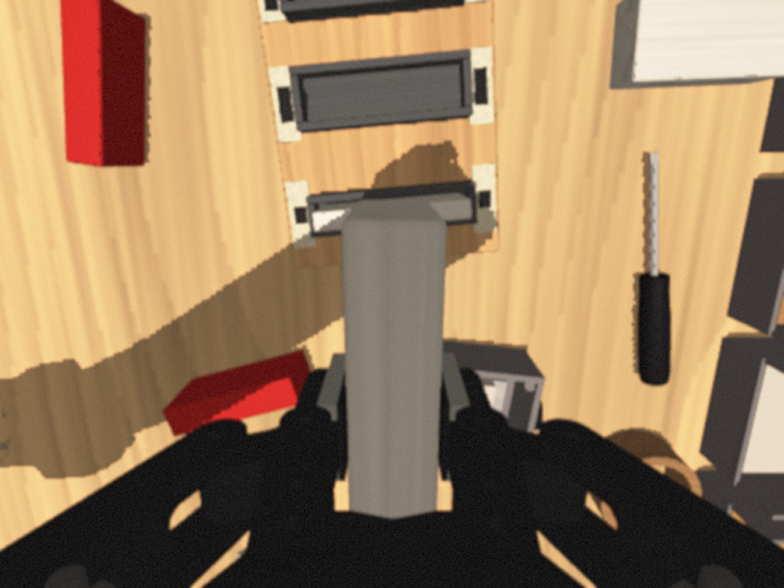

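The medium holder is at about (385,92) in this enlarged view, with the 26 mm bars at its ends. The thin holder is at (400,205) behind the held block.

```bash
python3 - <<'E'
import cv2
t=cv2.imread("pics/w5r.png")
cv2.imwrite("pics/c5.png",cv2.resize(t[25:110,185:365],None,fx=4.4,fy=4.4,interpolation=cv2.INTER_CUBIC))
E
```

```text
(no output)
```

View pics/c5.png

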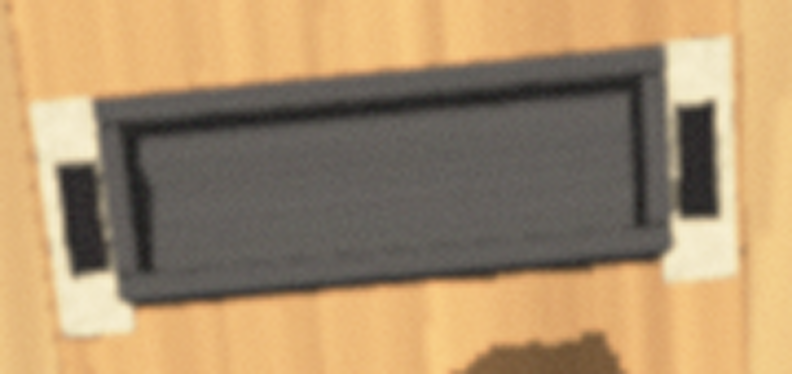

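```bash
python3 - <<'E'
from workcell import *
from h import *
p=camera_params("wrist");p["camera_from_world"]=np.load("w5.npy")
pt=camera_params("top")
A=lambda u,v:((u+.5)/4.6-.5+130,(v+.5)/4.6-.5+175)
C=lambda u,v:((u+.5)/4.4-.5+185,(v+.5)/4.4-.5+25)
def go(n,obs,q0):
    q,r=fit(obs,q0);print(n,np.round(q[:2],4),round(np.degrees(q[2]),2),"rms px",round(np.sqrt(np.mean(r**2)),2),np.round(r,1))
w=(p,rect(.13,.044,.036),[C(664,47),C(668,245),C(119,293),C(98,100)])
wi=(p,rect(.118,.032,.036),[C(642,77),C(645,228),C(140,272),C(121,125)])
t=(pt,rect(.13,.044,.036),[A(192,140),A(266,138),A(268,342),A(192,345)])
go("w out",[w],[.47,.28,0]);go("w in",[wi],[.47,.28,0]);go("both",[w,wi],[.47,.28,0]);go("all",[w,wi,t],[.47,.28,0])
L=onz(p,C(80,218),.009);R=onz(p,C(697,160),.009);print("bars",(L+R)/2,np.degrees(np.arctan2(*(R-L)[1::-1])))
print("bar widths",np.linalg.norm(onz(p,C(78,163),.009)-onz(p,C(90,272),.009)),np.linalg.norm(onz(p,C(695,105),.009)-onz(p,C(698,215),.009)))
# in hand block
T=p["camera_from_world"]
E
```

```text
w out [0.4771 0.2817] 4.66 rms px 1.23 [ 0.5 -1.   1.2  1.4 -0.4  1.7 -1.8 -1.1]
w in [0.4772 0.2812] 4.61 rms px 0.21 [-0.3 -0.   0.4  0.1 -0.1  0.2 -0.  -0.3]
both [0.4772 0.2813] 4.63 rms px 0.92 [ 0.5 -0.6  1.3  1.9 -0.3  2.  -1.7 -0.7 -0.3 -0.2  0.4 -0.  -0.1  0.1
 -0.1 -0.4]
all [0.477  0.2812] 4.67 rms px 0.92 [ 0.4 -0.5  1.1  1.9 -0.5  2.1 -1.8 -0.6 -0.5 -0.1  0.2 -0.  -0.2  0.2
 -0.2 -0.3  0.3 -0.7 -0.7 -1.  -1.2 -1.2 -0.  -1.1]
bars [0.47681056 0.28187602 0.009     ] 4.884340388449961
bar widths 0.025208941627437326 0.024988753782342946
```

The slot fit is (0.4772, 0.2813) at yaw 4.65°, and its label bars measure about 25–26 mm, so this is the medium slot. Now turn and move above it.

>>> {"fn": "carry_out", "kwargs": {"targets": [{"ax": 0,"ay": 0,"az": 0.022,"tx": 0,"ty": 0.05,"tz": 0,"gripper": 1},{"ax": 0,"ay": 0,"az": 0.044,"tx": 0,"ty": 0.1,"tz": 0,"gripper": 1},{"ax": 0,"ay": 0,"az": 0.066,"tx": -0.01,"ty": 0.15,"tz": 0,"gripper": 1},{"ax": 0,"ay": 0,"az": 0.088,"tx": -0.01,"ty": 0.2,"tz": 0,"gripper": 1},{"ax": 0,"ay": 0,"az": 0.11,"tx": -0.02,"ty": 0.25,"tz": 0,"gripper": 1}]}}

```text
time_s: 6.95
position: [0.4795, 0.2395, 0.2573]
tcp_rot: [0.301, 0.642, -0.299, 0.639]
ft_force: [-0.0, 0.3, -3.5]
width: 0.0248
```

>>> {"fn": "carry_out", "kwargs": {"targets": [{"ax": 0,"ay": 0,"az": 0.022,"tx": 0,"ty": 0.04,"tz": 0,"gripper": 1},{"ax": 0,"ay": 0,"az": 0.044,"tx": 0,"ty": 0.08,"tz": 0,"gripper": 1},{"ax": 0,"ay": 0,"az": 0.066,"tx": 0,"ty": 0.12,"tz": 0,"gripper": 1},{"ax": 0,"ay": 0,"az": 0.088,"tx": 0,"ty": 0.14,"tz": 0,"gripper": 1},{"ax": 0,"ay": 0,"az": 0.11,"tx": 0,"ty": 0.14,"tz": 0,"gripper": 1}]}}

```text
time_s: 7.45
position: [0.4794, 0.2824, 0.2574]
tcp_rot: [0.063, 0.706, -0.062, 0.703]
ft_force: [0.7, 0.4, -3.4]
width: 0.0252
```

```bash
python3 - <<'E'
from h import *
plan((.4772,.2813,.14),94.65)
E
```

```text
t 7.45 pos [0.4794 0.2824 0.2574] toolx [-0.0047  0.0017 -1.    ] yaw_y 79.79 w 0.0252 F [ 0.7  0.4 -3.4] j [ 0.14  0.41 -0.98  1.74  0.36  1.18  0.45]
shift/300mm [-0.0074 -0.0036 -0.3912] turn/360 [-0.0002 -0.0008  0.0413]
```

>>> {"fn": "carry_out", "kwargs": {"targets": [{"ax": 0,"ay": -0.0008,"az": 0.02,"tx": -0.007,"ty": -0.004,"tz": -0.1,"gripper": 1},{"ax": 0,"ay": -0.0008,"az": 0.0413,"tx": -0.007,"ty": -0.004,"tz": -0.2,"gripper": 1},{"ax": 0,"ay": -0.0008,"az": 0.0413,"tx": -0.007,"ty": -0.004,"tz": -0.3,"gripper": 1},{"ax": 0,"ay": -0.0008,"az": 0.0413,"tx": -0.007,"ty": -0.004,"tz": -0.39,"gripper": 1},{"ax": 0,"ay": -0.0008,"az": 0.0413,"tx": -0.007,"ty": -0.004,"tz": -0.39,"gripper": 1}]}}

```text
time_s: 7.95
position: [0.4757, 0.2786, 0.1367]
tcp_rot: [-0.03, 0.709, 0.027, 0.704]
ft_force: [-0.2, -0.8, -3.2]
width: 0.0249
```

```bash
python3 - <<'E'
from h import *
from workcell import *
plan((.4772,.2813,.08),94.65)
p=camera_params("wrist");im=read_camera("wrist");np.save("w6.npy",p["camera_from_world"]);cv2.imwrite("pics/w6.png",cv2.resize(im,None,fx=1.4,fy=1.4,interpolation=cv2.INTER_CUBIC))
cv2.imwrite("pics/w6s.png",cv2.resize(read_camera("scene")[200:400,240:460],None,fx=3,fy=3,interpolation=cv2.INTER_CUBIC))
E
```

```text
t 7.95 pos [0.4757 0.2786 0.1367] toolx [-0.0067 -0.0033 -1.    ] yaw_y 94.61 w 0.0249 F [-0.2 -0.8 -3.2] j [ 0.1   0.56 -0.95  1.88  0.54  0.99  0.56]
shift/300mm [ 0.005   0.009  -0.1891] turn/360 [ 0.0005 -0.0011  0.0001]
```

View pics/w6.png

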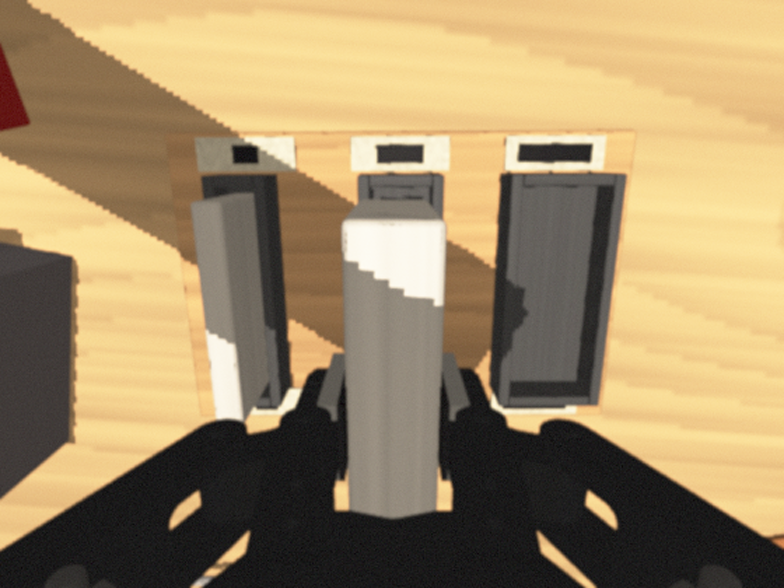

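View pics/w6s.png

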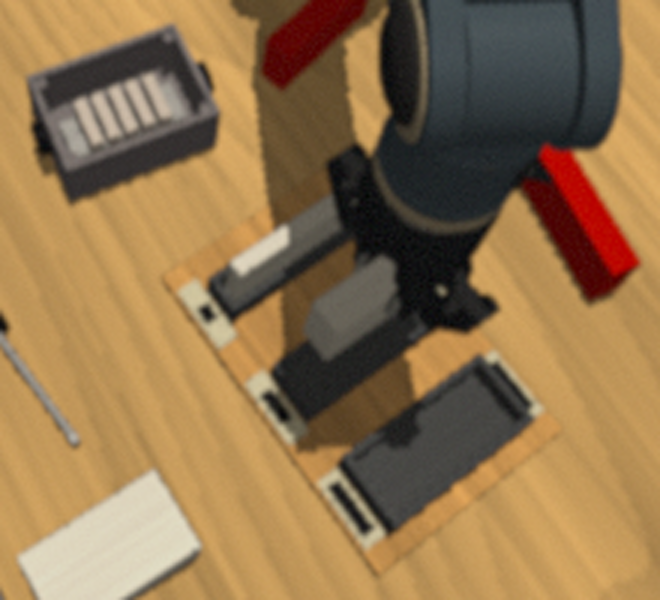

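Left of the picture is the thin holder, at centre (401,175) is the end of the medium one, and at right is the thick one. The block is over the medium slot. I'll correct the 3 mm offset and look again lower down.

>>> {"fn": "carry_out", "kwargs": {"targets": [{"ax": 0.0005,"ay": -0.0011,"az": 0,"tx": 0.005,"ty": 0.009,"tz": -0.05,"gripper": 1},{"ax": 0.0005,"ay": -0.0011,"az": 0,"tx": 0.005,"ty": 0.009,"tz": -0.12,"gripper": 1},{"ax": 0.0005,"ay": -0.0011,"az": 0,"tx": 0.005,"ty": 0.009,"tz": -0.18,"gripper": 1},{"ax": 0.0005,"ay": -0.0011,"az": 0,"tx": 0.005,"ty": 0.009,"tz": -0.18,"gripper": 1},{"ax": 0.0005,"ay": -0.0011,"az": 0,"tx": 0.005,"ty": 0.009,"tz": -0.18,"gripper": 1}]}}

```text
time_s: 8.55
position: [0.4796, 0.2845, 0.0875]
tcp_rot: [-0.027, 0.704, 0.03, 0.709]
ft_force: [-0.2, 0.7, -3.6]
width: 0.0252
```

```bash
python3 - <<'E'
from h import *
from workcell import *
plan((.4772,.2813,.08),94.65)
p=camera_params("wrist");im=read_camera("wrist");np.save("w7.npy",p["camera_from_world"]);cv2.imwrite("pics/w7.png",cv2.resize(im[60:290,170:400],None,fx=2.6,fy=2.6,interpolation=cv2.INTER_CUBIC))
# projected slot mouth in crop coords, for slot pose
print(np.round((proj(p,place([.4772,.2813,np.radians(4.65)],rect(.118,.032,.036)))-[170,60])*2.6))
print(np.round((proj(p,place([.4772,.2813,np.radians(4.65)],rect(.13,.044,.036)))-[170,60])*2.6))
E
```

```text
t 8.55 pos [0.4796 0.2845 0.0875] toolx [ 0.0075  0.0053 -1.    ] yaw_y 94.63 w 0.0252 F [-0.2  0.7 -3.6] j [ 0.05  0.62 -0.89  1.92  0.62  0.89  0.5 ]
shift/300mm [-0.0081 -0.0106 -0.0249] turn/360 [-0.0008  0.0012  0.0001]
[[341. 652.]
 [216. 652.]
 [202. 177.]
 [350. 177.]]
[[364. 672.]
 [193. 673.]
 [174. 149.]
 [378. 148.]]
```

View pics/w7.png

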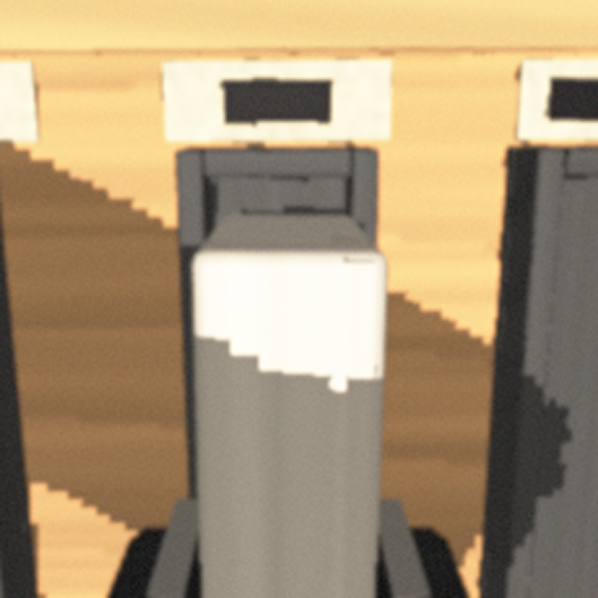

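The projected slot edges (174–378, top 148) match the picture (178–378, top 149), so the slot pose is good. Correcting laterally before lowering.

>>> {"fn": "carry_out", "kwargs": {"targets": [{"ax": -0.0008,"ay": 0.0012,"az": 0,"tx": -0.008,"ty": -0.011,"tz": -0.02,"gripper": 1},{"ax": -0.0008,"ay": 0.0012,"az": 0,"tx": -0.008,"ty": -0.011,"tz": -0.02,"gripper": 1},{"ax": -0.0008,"ay": 0.0012,"az": 0,"tx": -0.008,"ty": -0.011,"tz": -0.02,"gripper": 1},{"ax": -0.0008,"ay": 0.0012,"az": 0,"tx": -0.008,"ty": -0.011,"tz": -0.02,"gripper": 1},{"ax": -0.0008,"ay": 0.0012,"az": 0,"tx": -0.008,"ty": -0.011,"tz": -0.02,"gripper": 1}]}}

```text
time_s: 9.1
position: [0.4775, 0.2815, 0.082]
tcp_rot: [-0.028, 0.706, 0.029, 0.707]
ft_force: [-0.4, -0.2, -3.8]
width: 0.025
```

```bash
python3 - <<'E'
from h import *
plan((.4772,.2813,.0455),94.65)
E
```

```text
t 9.1 pos [0.4775 0.2815 0.082 ] toolx [ 0.001   0.0011 -1.    ] yaw_y 94.63 w 0.025 F [-0.4 -0.2 -3.8] j [ 0.05  0.62 -0.89  1.92  0.62  0.89  0.49]
shift/300mm [-0.0011 -0.0008 -0.1218] turn/360 [-0.0002  0.0002  0.0001]
```

>>> {"fn": "carry_out", "kwargs": {"targets": [{"ax": 0,"ay": 0,"az": 0,"tx": -0.001,"ty": -0.001,"tz": -0.018,"gripper": 1},{"ax": 0,"ay": 0,"az": 0,"tx": -0.001,"ty": -0.001,"tz": -0.035,"gripper": 1},{"ax": 0,"ay": 0,"az": 0,"tx": -0.001,"ty": -0.001,"tz": -0.05,"gripper": 1},{"ax": 0,"ay": 0,"az": 0,"tx": -0.001,"ty": -0.001,"tz": -0.065,"gripper": 1},{"ax": 0,"ay": 0,"az": 0,"tx": -0.001,"ty": -0.001,"tz": -0.07,"gripper": 1}]}}

```text
time_s: 9.6
position: [0.4769, 0.281, 0.0603]
tcp_rot: [-0.028, 0.707, 0.029, 0.707]
ft_force: [-1.0, 0.2, -3.4]
width: 0.025
```

```bash
python3 - <<'E'
from h import *
plan((.4772,.2813,.0455),94.65)
E
```

```text
t 9.6 pos [0.4769 0.281  0.0603] toolx [-0.e+00  5.e-04 -1.e+00] yaw_y 94.63 w 0.025 F [-1.   0.2 -3.4] j [ 0.03  0.65 -0.86  1.94  0.65  0.86  0.47]
shift/300mm [ 0.001   0.0011 -0.0492] turn/360 [-0.0001 -0.      0.    ]
```

Force is unchanged and the block is entering the slot freely. Continuing down.

>>> {"fn": "carry_out", "kwargs": {"targets": [{"ax": 0,"ay": 0,"az": 0,"tx": 0.001,"ty": 0.001,"tz": -0.015,"gripper": 1},{"ax": 0,"ay": 0,"az": 0,"tx": 0.001,"ty": 0.001,"tz": -0.03,"gripper": 1},{"ax": 0,"ay": 0,"az": 0,"tx": 0.001,"ty": 0.001,"tz": -0.042,"gripper": 1},{"ax": 0,"ay": 0,"az": 0,"tx": 0.001,"ty": 0.001,"tz": -0.046,"gripper": 1},{"ax": 0,"ay": 0,"az": 0,"tx": 0.001,"ty": 0.001,"tz": -0.046,"gripper": 1}]}}

```text
time_s: 10.1
position: [0.4771, 0.2812, 0.0462]
tcp_rot: [-0.028, 0.707, 0.029, 0.706]
ft_force: [0.5, 0.5, -2.1]
width: 0.0253
```

```bash
python3 - <<'E'
from h import *
plan((.4772,.2813,.0455),94.65)
E
```

```text
t 10.1 pos [0.4771 0.2812 0.0462] toolx [-4.e-04  4.e-04 -1.e+00] yaw_y 94.63 w 0.0253 F [ 0.5  0.5 -2.1] j [ 0.01  0.67 -0.84  1.95  0.67  0.83  0.45]
shift/300mm [ 0.0003  0.0002 -0.0024] turn/360 [-0.0001 -0.0001  0.    ]
```

>>> {"fn": "carry_out", "kwargs": {"targets": [{"ax": 0,"ay": 0,"az": 0,"tx": 0,"ty": 0,"tz": -0.003,"gripper": 1},{"ax": 0,"ay": 0,"az": 0,"tx": 0,"ty": 0,"tz": -0.005,"gripper": 1},{"ax": 0,"ay": 0,"az": 0,"tx": 0,"ty": 0,"tz": -0.006,"gripper": 1},{"ax": 0,"ay": 0,"az": 0,"tx": 0,"ty": 0,"tz": -0.006,"gripper": 1},{"ax": 0,"ay": 0,"az": 0,"tx": 0,"ty": 0,"tz": -0.006,"gripper": 1}]}}

```text
time_s: 10.6
position: [0.4773, 0.2814, 0.0452]
tcp_rot: [-0.029, 0.706, 0.029, 0.707]
ft_force: [-1.7, -1.3, 5.8]
width: 0.025
```

```bash
python3 - <<'E'
from h import *
plan((.4772,.2813,.0455),94.65)
E
```

```text
t 10.6 pos [0.4773 0.2814 0.0452] toolx [ 4.e-04  2.e-04 -1.e+00] yaw_y 94.63 w 0.025 F [-1.7 -1.3  5.8] j [ 0.01  0.67 -0.84  1.95  0.68  0.83  0.45]
shift/300mm [-0.0003 -0.0004  0.001 ] turn/360 [-0.      0.0001  0.    ]
```

The block is seated (+5.8 N). Opening, then retreating straight up.

>>> {"fn": "carry_out", "kwargs": {"targets": [{"ax": 0,"ay": 0,"az": 0,"tx": 0,"ty": 0,"tz": 0,"gripper": -0.3},{"ax": 0,"ay": 0,"az": 0,"tx": 0,"ty": 0,"tz": 0,"gripper": -0.3},{"ax": 0,"ay": 0,"az": 0,"tx": 0,"ty": 0,"tz": 0,"gripper": -0.3},{"ax": 0,"ay": 0,"az": 0,"tx": 0,"ty": 0,"tz": 0,"gripper": -0.3},{"ax": 0,"ay": 0,"az": 0,"tx": 0,"ty": 0,"tz": 0.01,"gripper": -0.3}]}}

```text
time_s: 11.1
position: [0.4771, 0.2812, 0.0479]
tcp_rot: [-0.029, 0.707, 0.029, 0.706]
ft_force: [0.3, 0.1, -0.8]
width: 0.0553
```

>>> {"fn": "carry_out", "kwargs": {"targets": [{"ax": 0,"ay": 0,"az": 0,"tx": 0,"ty": 0,"tz": 0.05,"gripper": -0.3},{"ax": 0,"ay": 0,"az": 0,"tx": 0,"ty": 0,"tz": 0.15,"gripper": -0.3},{"ax": 0,"ay": 0,"az": 0,"tx": 0,"ty": 0,"tz": 0.3,"gripper": -0.3},{"ax": 0,"ay": 0,"az": 0,"tx": 0,"ty": 0,"tz": 0.46,"gripper": -0.3},{"ax": 0,"ay": 0,"az": 0,"tx": 0,"ty": 0,"tz": 0.62,"gripper": -0.3}]}}

```text
time_s: 11.6
position: [0.4765, 0.2814, 0.2367]
tcp_rot: [-0.029, 0.706, 0.029, 0.707]
ft_force: [1.4, -0.8, 0.6]
width: 0.0553
```

```bash
python3 - <<'E'
from h import *
from workcell import *
plan((.497,-.346,.3),-79)
p=camera_params("wrist");im=read_camera("wrist");np.save("w8.npy",p["camera_from_world"]);cv2.imwrite("pics/w8.png",im)
cv2.imwrite("pics/w8s.png",cv2.resize(read_camera("scene")[200:400,240:460],None,fx=3,fy=3,interpolation=cv2.INTER_CUBIC))
E
```

```text
t 11.6 pos [0.4765 0.2814 0.2367] toolx [ 0.e+00  3.e-04 -1.e+00] yaw_y 94.69 w 0.0553 F [ 1.4 -0.8  0.6] j [ 0.17  0.45 -1.03  1.78  0.42  1.16  0.66]
shift/300mm [ 0.0683 -2.0915  0.2109] turn/360 [ 0.000e+00  1.000e-04 -4.825e-01]
```

View pics/w8.png

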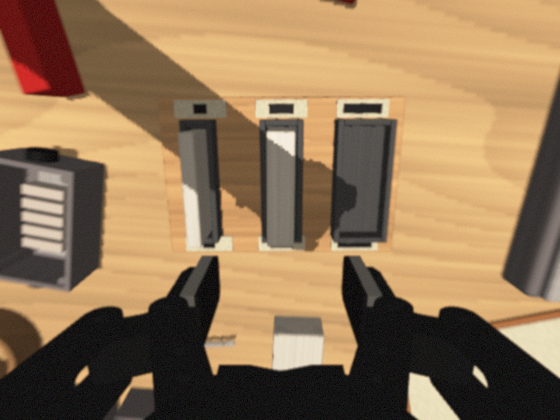

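View pics/w8s.png

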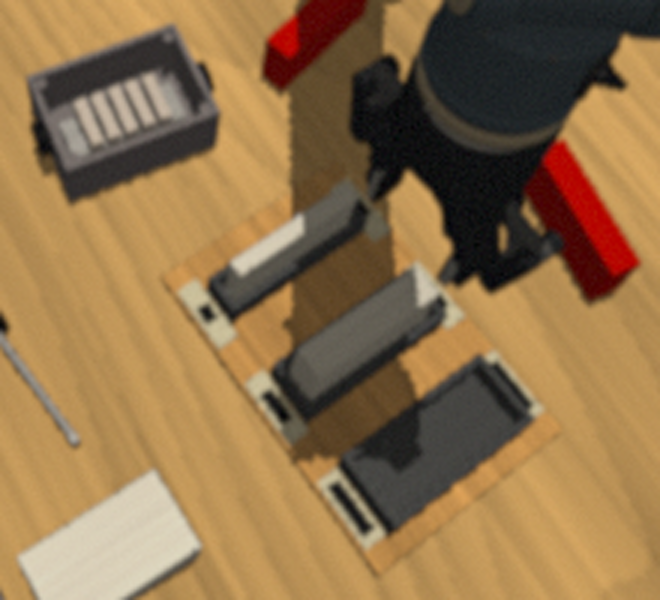

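The block stands in the medium slot and the jaws are clear of it. Next to the box for a clear view of its rim, then on to the cover.

>>> {"fn": "carry_out", "kwargs": {"targets": [{"ax": 0,"ay": 0,"az": -0.022,"tx": 0.03,"ty": -0.1,"tz": 0.1,"gripper": -0.3},{"ax": 0,"ay": 0,"az": -0.044,"tx": 0.06,"ty": -0.22,"tz": 0.2,"gripper": -0.3},{"ax": 0,"ay": 0,"az": -0.066,"tx": 0.09,"ty": -0.34,"tz": 0.28,"gripper": -0.3},{"ax": 0,"ay": 0,"az": -0.088,"tx": 0.12,"ty": -0.46,"tz": 0.28,"gripper": -0.3},{"ax": 0,"ay": 0,"az": -0.11,"tx": 0.15,"ty": -0.58,"tz": 0.28,"gripper": -0.3}]}}

```text
time_s: 12.2
position: [0.5244, 0.1099, 0.3272]
tcp_rot: [0.215, 0.668, -0.213, 0.679]
ft_force: [0.4, -0.8, -0.6]
width: 0.0555
```

>>> {"fn": "carry_out", "kwargs": {"targets": [{"ax": 0,"ay": 0,"az": -0.022,"tx": 0.01,"ty": -0.1,"tz": 0,"gripper": -0.3},{"ax": 0,"ay": 0,"az": -0.044,"tx": 0.02,"ty": -0.2,"tz": 0,"gripper": -0.3},{"ax": 0,"ay": 0,"az": -0.066,"tx": 0.03,"ty": -0.3,"tz": 0,"gripper": -0.3},{"ax": 0,"ay": 0,"az": -0.088,"tx": 0.04,"ty": -0.38,"tz": 0,"gripper": -0.3},{"ax": 0,"ay": 0,"az": -0.11,"tx": 0.04,"ty": -0.4,"tz": 0,"gripper": -0.3}]}}

```text
time_s: 12.7
position: [0.5363, -0.0138, 0.3271]
tcp_rot: [0.431, 0.554, -0.434, 0.565]
ft_force: [-1.0, 0.3, -0.4]
width: 0.0555
```

>>> {"fn": "carry_out", "kwargs": {"targets": [{"ax": 0,"ay": 0,"az": -0.022,"tx": 0,"ty": -0.03,"tz": -0.1,"gripper": -0.3},{"ax": 0,"ay": 0,"az": -0.042,"tx": 0,"ty": -0.03,"tz": -0.1,"gripper": -0.3},{"ax": 0,"ay": 0,"az": -0.042,"tx": 0,"ty": -0.03,"tz": -0.1,"gripper": -0.3},{"ax": 0,"ay": 0,"az": -0.042,"tx": 0,"ty": -0.03,"tz": -0.1,"gripper": -0.3},{"ax": 0,"ay": 0,"az": -0.042,"tx": 0,"ty": -0.03,"tz": -0.1,"gripper": -0.3}]}}

```text
time_s: 13.2
position: [0.5365, -0.0221, 0.2978]
tcp_rot: [0.5, 0.493, -0.503, 0.504]
ft_force: [-0.3, 0.2, 0.2]
width: 0.0556
```

```bash
python3 - <<'E'
from h import *
from workcell import *
plan((.497,-.346,.3),-79)
p=camera_params("wrist");im=read_camera("wrist");np.save("w9.npy",p["camera_from_world"]);cv2.imwrite("pics/w9r.png",im)
c=proj(p,[.535,.03,.06])[0];print(c)
u,v=int(c[0])-85,int(c[1])-65;u=max(u,0);v=max(v,0);print(u,v)
cv2.imwrite("pics/w9.png",cv2.resize(im[v:v+130,u:u+170],None,fx=4.5,fy=4.5,interpolation=cv2.INTER_CUBIC))
E
```

```text
t 13.2 pos [ 0.5365 -0.0221  0.2978] toolx [ 0.0077 -0.0148 -0.9999] yaw_y -0.4 w 0.0556 F [-0.3  0.2  0.2] j [ 0.52  0.25 -0.68  1.75  0.19  1.2  -0.22]
shift/300mm [-0.1318 -1.0798  0.0073] turn/360 [ 0.0028 -0.0006 -0.2183]
[276.92208595 125.90866713]
191 60
```

View pics/w9.png

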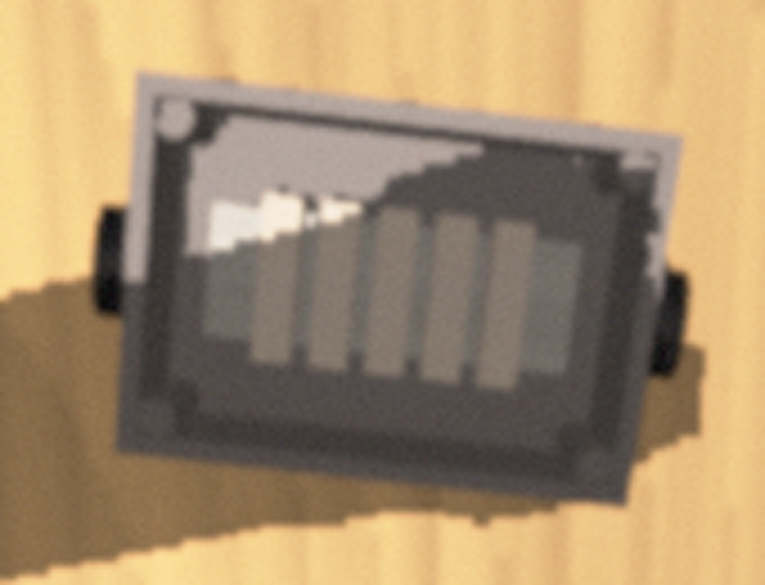

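```bash
python3 - <<'E'
from workcell import *
from h import *
p=camera_params("wrist");p["camera_from_world"]=np.load("w9.npy");p2=dict(p);p2["camera_from_world"]=np.load("w2.npy")
pt=camera_params("top");ps=camera_params("scene")
A=lambda u,v:((u+.5)/4.6-.5+130,(v+.5)/4.6-.5+175)
C=lambda u,v:((u+.5)/5-.5+220,(v+.5)/4.4-.5+55)
D=lambda u,v:((u+.5)/4.5-.5+191,(v+.5)/4.5-.5+60)
E=lambda u,v:((u+.5)/3-.5+240,(v+.5)/3-.5+190)
def go(n,obs,q0=(.53,.03,0)):
    q,r=fit(obs,q0);print(n,np.round(q[:2],4),round(np.degrees(q[2]),2),"rms px",round(np.sqrt(np.mean(r**2)),2),np.round(r,1))
P=rect(.13,.09,.06)
a=(p,P,[D(683,136),D(627,503),D(118,453),D(137,73)])
b=(p2,P,[C(688,160),C(620,497),C(92,440),C(124,95)])
t=(pt,P,[A(573,44),A(711,64),A(683,276),A(541,256)])
go("w9",[a]);go("w2",[b]);go("w9+w2",[a,b]);go("all",[a,b,t])
for n,f,z in(("front",lambda q:q,0),):pass
E
```

```text
w9 [0.536 0.03 ] -6.44 rms px 0.37 [ 0.2 -0.5  0.2  0.8 -0.2  0.2 -0.2 -0.2]
w2 [0.5358 0.0303] -6.75 rms px 0.48 [ 0.3 -0.5  0.3  0.7 -0.6  0.6 -0.1 -0.5]
w9+w2 [0.5359 0.0301] -6.56 rms px 0.46 [ 0.2 -0.4  0.1  0.8 -0.4 -0.1 -0.2 -0.5  0.3 -0.5  0.5  0.6 -0.4  0.9
 -0.2 -0.2]
all [0.5357 0.0302] -6.54 rms px 1.06 [-0.  -0.5 -0.1  0.7 -0.5 -0.1 -0.4 -0.5  0.1 -0.6  0.4  0.5 -0.5  0.9
 -0.4 -0.2  0.3 -0.9  1.  -0.8  0.5 -3.1 -0.1 -3.4]
```

Box: (0.5358, 0.0301), yaw about −6.55°. The two wrist views agree; the top view's lower corners took in the wall face, so I'm leaving it out. Now over to the cover.

>>> {"fn": "carry_out", "kwargs": {"targets": [{"ax": 0.0028,"ay": 0,"az": -0.022,"tx": -0.03,"ty": -0.12,"tz": 0,"gripper": -0.3},{"ax": 0.0028,"ay": 0,"az": -0.044,"tx": -0.06,"ty": -0.25,"tz": 0,"gripper": -0.3},{"ax": 0.0028,"ay": 0,"az": -0.066,"tx": -0.1,"ty": -0.38,"tz": 0,"gripper": -0.3},{"ax": 0.0028,"ay": 0,"az": -0.088,"tx": -0.13,"ty": -0.5,"tz": 0,"gripper": -0.3},{"ax": 0.0028,"ay": 0,"az": -0.11,"tx": -0.16,"ty": -0.62,"tz": 0,"gripper": -0.3}]}}

```text
time_s: 13.75
position: [0.4882, -0.2096, 0.2983]
tcp_rot: [0.643, 0.297, -0.641, 0.298]
ft_force: [0.7, 0.0, 0.3]
width: 0.0555
```

>>> {"fn": "carry_out", "kwargs": {"targets": [{"ax": 0,"ay": 0,"az": -0.022,"tx": -0.03,"ty": -0.12,"tz": 0,"gripper": -0.3},{"ax": 0,"ay": 0,"az": -0.044,"tx": -0.06,"ty": -0.25,"tz": 0,"gripper": -0.3},{"ax": 0,"ay": 0,"az": -0.066,"tx": -0.1,"ty": -0.38,"tz": -0.05,"gripper": -0.3},{"ax": 0,"ay": 0,"az": -0.088,"tx": -0.14,"ty": -0.48,"tz": -0.1,"gripper": -0.3},{"ax": 0,"ay": 0,"az": -0.108,"tx": -0.16,"ty": -0.5,"tz": -0.16,"gripper": -0.3}]}}

```text
time_s: 14.25
position: [0.4384, -0.3644, 0.2503]
tcp_rot: [0.705, 0.061, -0.704, 0.065]
ft_force: [-0.3, 0.7, -0.5]
width: 0.0556
```

>>> {"fn": "carry_out", "kwargs": {"targets": [{"ax": 0,"ay": 0,"az": 0,"tx": 0,"ty": 0,"tz": 0,"gripper": -0.3},{"ax": 0,"ay": 0,"az": 0,"tx": 0,"ty": 0,"tz": 0,"gripper": -0.3},{"ax": 0,"ay": 0,"az": 0,"tx": 0,"ty": 0,"tz": 0,"gripper": -0.3},{"ax": 0,"ay": 0,"az": 0,"tx": 0,"ty": 0,"tz": 0,"gripper": -0.3},{"ax": 0,"ay": 0,"az": 0,"tx": 0,"ty": 0,"tz": 0,"gripper": -0.3}]}}

```text
time_s: 14.75
position: [0.4393, -0.3638, 0.2512]
tcp_rot: [0.705, 0.061, -0.703, 0.066]
ft_force: [-0.2, 0.2, -0.4]
width: 0.0558
```

```bash
python3 - <<'E'
from h import *
from workcell import *
plan((.497,-.346,.1),-79)
p=camera_params("wrist");im=read_camera("wrist");np.save("w10.npy",p["camera_from_world"]);cv2.imwrite("pics/w10r.png",im)
c=proj(p,[.497,-.346,.02])[0];print(c)
u,v=max(int(c[0])-85,0),max(int(c[1])-65,0);print(u,v)
cv2.imwrite("pics/w10.png",cv2.resize(im[v:v+130,u:u+170],None,fx=4.5,fy=4.5,interpolation=cv2.INTER_CUBIC))
E
```

```text
t 14.75 pos [ 0.4393 -0.3638  0.2512] toolx [ 0.0041 -0.0061 -1.    ] yaw_y -79.65 w 0.0558 F [-0.2  0.2 -0.4] j [ 0.84  0.29 -0.28  1.76  0.09  1.1  -0.86]
shift/300mm [ 0.1924  0.0593 -0.5041] turn/360 [0.001  0.0007 0.0018]
[271.51839239 123.44874723]
186 58
```

View pics/w10.png

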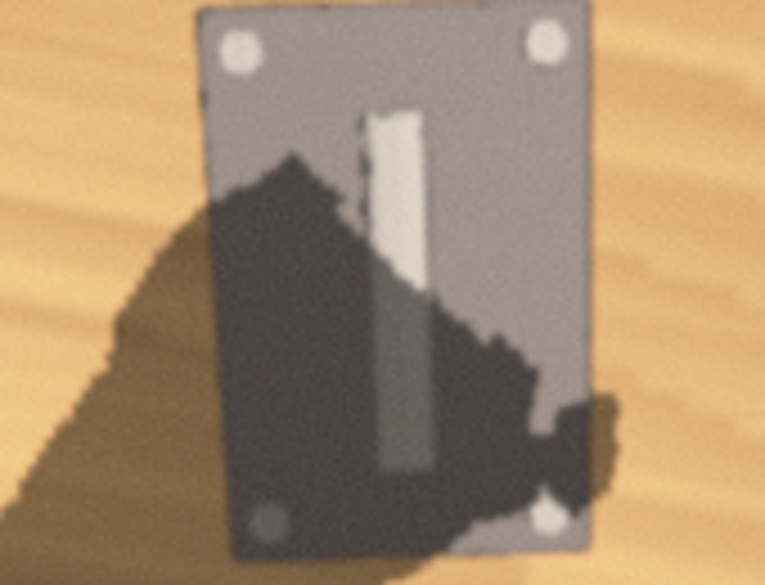

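View pics/w10r.png

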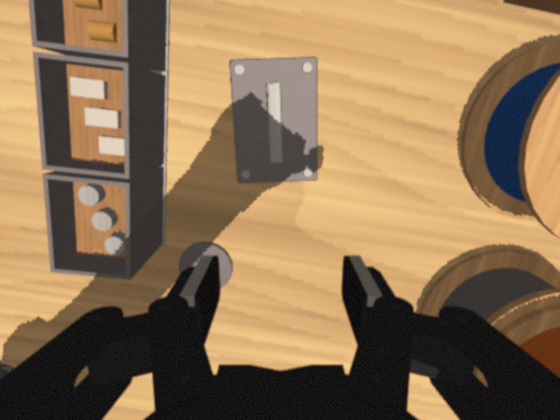

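```bash
python3 - <<'E'
from workcell import *
from h import *
p=camera_params("wrist");p["camera_from_world"]=np.load("w10.npy")
D=lambda u,v:((u+.5)/4.5-.5+186,(v+.5)/4.5-.5+58)
def go(n,obs,q0=(.5,-.35,.19)):
    q,r=fit(obs,q0);print(n,np.round(q[:2],4),round(np.degrees(q[2]),2),"rms px",round(np.sqrt(np.mean(r**2)),2),np.round(r,1))
a=(p,rect(.134,.094,.008),[D(198,8),D(590,3),D(592,548),D(233,560)])
b=(p,rect(.08,.014,.042),[D(366,116),D(420,110),D(436,470),D(378,470)])
go("plate",[a]);go("handle",[b]);go("both",[a,b])
E
```

```text
plate [ 0.4981 -0.3499] 11.95 rms px 0.98 [-0.6 -0.4  0.8 -1.9  0.2  1.4 -0.3  1.1]
handle [ 0.4979 -0.3493] 12.43 rms px 0.86 [-1.2 -1.2  1.  -0.4  0.2  0.7 -0.2  1.2]
both [ 0.498  -0.3497] 12.03 rms px 0.95 [-0.9 -0.3  0.5 -1.9  0.   1.3 -0.5  1.1 -0.6 -1.3  1.6 -0.4  0.3  0.7
 -0.1  1.1]
```

>>> {"fn": "carry_out", "kwargs": {"targets": [{"ax": 0.001,"ay": 0.0007,"az": 0.0046,"tx": 0.1,"ty": 0.025,"tz": -0.05,"gripper": -0.3},{"ax": 0.001,"ay": 0.0007,"az": 0.0046,"tx": 0.196,"ty": 0.048,"tz": -0.15,"gripper": -0.3},{"ax": 0.001,"ay": 0.0007,"az": 0.0046,"tx": 0.196,"ty": 0.048,"tz": -0.3,"gripper": -0.3},{"ax": 0.001,"ay": 0.0007,"az": 0.0046,"tx": 0.196,"ty": 0.048,"tz": -0.45,"gripper": -0.3},{"ax": 0.001,"ay": 0.0007,"az": 0.0046,"tx": 0.196,"ty": 0.048,"tz": -0.5,"gripper": -0.3}]}}

```text
time_s: 15.3
position: [0.4954, -0.3476, 0.0966]
tcp_rot: [-0.701, -0.076, 0.706, -0.072]
ft_force: [-0.3, -0.1, -0.3]
width: 0.0554
```

```bash
python3 - <<'E'
from h import *
from workcell import *
plan((.498,-.3495,.06),-78)
p=camera_params("wrist");im=read_camera("wrist");np.save("w11.npy",p["camera_from_world"]);cv2.imwrite("pics/w11.png",im)
print(np.round(proj(p,place([.498,-.3495,np.radians(12)],rect(.08,.014,.042)))))
E
```

```text
t 15.3 pos [ 0.4954 -0.3476  0.0966] toolx [-0.0074  0.0048 -1.    ] yaw_y -77.95 w 0.0554 F [-0.3 -0.1 -0.3] j [ 0.74  0.52 -0.27  1.81  0.18  0.84 -0.98]
shift/300mm [ 0.0087 -0.0062 -0.1221] turn/360 [-0.0008 -0.0012 -0.0001]
[[272. 162.]
 [296. 162.]
 [294. 283.]
 [273. 283.]]
```

View pics/w11.png

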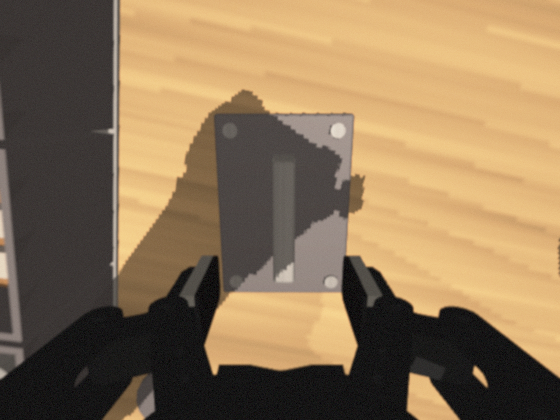

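The handle sits at columns 273–294, rows 157–283, as the projection predicts. Lowering in two steps.

>>> {"fn": "carry_out", "kwargs": {"targets": [{"ax": -0.0008,"ay": -0.0012,"az": 0,"tx": 0.005,"ty": -0.003,"tz": -0.04,"gripper": -0.3},{"ax": -0.0008,"ay": -0.0012,"az": 0,"tx": 0.005,"ty": -0.003,"tz": -0.1,"gripper": -0.3},{"ax": -0.0008,"ay": -0.0012,"az": 0,"tx": 0.005,"ty": -0.003,"tz": -0.15,"gripper": -0.3},{"ax": -0.0008,"ay": -0.0012,"az": 0,"tx": 0.005,"ty": -0.003,"tz": -0.19,"gripper": -0.3},{"ax": -0.0008,"ay": -0.0012,"az": 0,"tx": 0.005,"ty": -0.003,"tz": -0.19,"gripper": -0.3}]}}

```text
time_s: 15.85
position: [0.4963, -0.3485, 0.0385]
tcp_rot: [-0.703, -0.074, 0.704, -0.074]
ft_force: [0.1, 0.5, -1.1]
width: 0.0559
```

```bash
python3 - <<'E'
from h import *
plan((.498,-.3495,.016),-78)
E
```

```text
t 15.85 pos [ 0.4963 -0.3485  0.0385] toolx [-1.7e-03  9.0e-04 -1.0e+00] yaw_y -77.98 w 0.0559 F [ 0.1  0.5 -1.1] j [ 0.73  0.6  -0.25  1.85  0.21  0.73 -1.  ]
shift/300mm [ 0.0057 -0.0034 -0.0751] turn/360 [-0.0002 -0.0003 -0.0001]
```

>>> {"fn": "carry_out", "kwargs": {"targets": [{"ax": -0.0002,"ay": -0.0003,"az": 0,"tx": 0.005,"ty": -0.003,"tz": -0.02,"gripper": -0.3},{"ax": -0.0002,"ay": -0.0003,"az": 0,"tx": 0.005,"ty": -0.003,"tz": -0.045,"gripper": -0.3},{"ax": -0.0002,"ay": -0.0003,"az": 0,"tx": 0.005,"ty": -0.003,"tz": -0.065,"gripper": -0.3},{"ax": -0.0002,"ay": -0.0003,"az": 0,"tx": 0.005,"ty": -0.003,"tz": -0.075,"gripper": -0.3},{"ax": -0.0002,"ay": -0.0003,"az": 0,"tx": 0.005,"ty": -0.003,"tz": -0.075,"gripper": -0.3}]}}

```text
time_s: 16.35
position: [0.4975, -0.3492, 0.0155]
tcp_rot: [-0.703, -0.074, 0.703, -0.074]
ft_force: [-0.1, 0.2, -1.2]
width: 0.0556
```

```bash
python3 - <<'E'
from h import *
from workcell import *
plan((.498,-.3495,.016),-78)
p=camera_params("wrist");im=read_camera("wrist");cv2.imwrite("pics/w12.png",im)
E
```

```text
t 16.35 pos [ 0.4975 -0.3492  0.0155] toolx [-6.e-04  2.e-04 -1.e+00] yaw_y -77.98 w 0.0556 F [-0.1  0.2 -1.2] j [ 0.72  0.63 -0.24  1.85  0.22  0.68 -1.01]
shift/300mm [ 0.0018 -0.0011  0.0017] turn/360 [-0.     -0.0001 -0.0001]
```

View pics/w12.png

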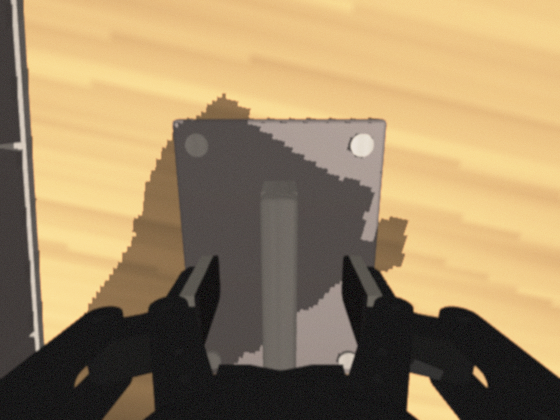

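The bar is centred between the jaws (263–297) and its ends look level in the picture. Gripping.

>>> {"fn": "carry_out", "kwargs": {"targets": [{"ax": 0,"ay": 0,"az": 0,"tx": 0,"ty": 0,"tz": 0,"gripper": 1},{"ax": 0,"ay": 0,"az": 0,"tx": 0,"ty": 0,"tz": 0,"gripper": 1},{"ax": 0,"ay": 0,"az": 0,"tx": 0,"ty": 0,"tz": 0,"gripper": 1},{"ax": 0,"ay": 0,"az": 0,"tx": 0,"ty": 0,"tz": 0,"gripper": 1},{"ax": 0,"ay": 0,"az": 0,"tx": 0,"ty": 0,"tz": 0,"gripper": 1}], "force": 80}}

```text
time_s: 16.9
position: [0.4979, -0.3494, 0.0163]
tcp_rot: [0.703, 0.074, -0.703, 0.074]
ft_force: [-0.9, 0.9, 4.7]
width: 0.0125
```

>>> {"fn": "carry_out", "kwargs": {"targets": [{"ax": 0,"ay": 0,"az": 0,"tx": 0,"ty": 0,"tz": 0,"gripper": 1},{"ax": 0,"ay": 0,"az": 0,"tx": 0,"ty": 0,"tz": 0.02,"gripper": 1},{"ax": 0,"ay": 0,"az": 0,"tx": 0,"ty": 0,"tz": 0.06,"gripper": 1},{"ax": 0,"ay": 0,"az": 0,"tx": 0,"ty": 0,"tz": 0.12,"gripper": 1},{"ax": 0,"ay": 0,"az": 0,"tx": 0,"ty": 0,"tz": 0.2,"gripper": 1}]}}

```text
time_s: 17.4
position: [0.4969, -0.3489, 0.0763]
tcp_rot: [-0.703, -0.075, 0.704, -0.074]
ft_force: [0.3, -0.1, -4.1]
width: 0.0126
```

```bash
python3 - <<'E'
from h import *
from workcell import *
plan((.5358,.0301,.2),-96.55)
p=camera_params("wrist");im=read_camera("wrist");np.save("w13.npy",p["camera_from_world"]);cv2.imwrite("pics/w13.png",im)
E
```

```text
t 17.4 pos [ 0.4969 -0.3489  0.0763] toolx [-0.0019  0.0011 -1.    ] yaw_y -77.98 w 0.0126 F [ 0.3 -0.1 -4.1] j [ 0.74  0.55 -0.27  1.83  0.19  0.8  -0.99]
shift/300mm [0.1295 1.2632 0.4124] turn/360 [-0.0002 -0.0003 -0.0516]
```

View pics/w13.png

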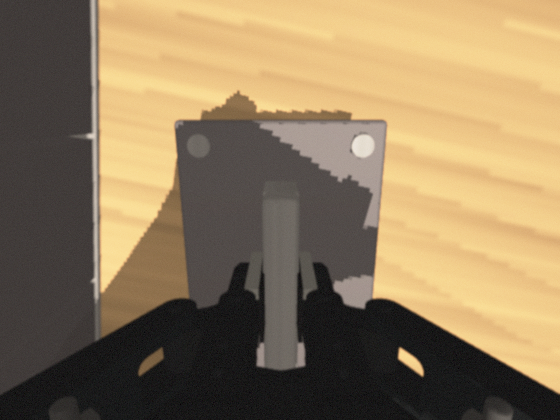

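The cover is held level (3–4 N, opening 12.6 mm). Straight up first, then across the bins.

>>> {"fn": "carry_out", "kwargs": {"targets": [{"ax": 0,"ay": 0,"az": 0,"tx": 0,"ty": 0,"tz": 0.1,"gripper": 1},{"ax": 0,"ay": 0,"az": 0,"tx": 0,"ty": 0,"tz": 0.22,"gripper": 1},{"ax": 0,"ay": 0,"az": 0,"tx": 0,"ty": 0,"tz": 0.36,"gripper": 1},{"ax": 0,"ay": 0,"az": 0,"tx": 0,"ty": 0,"tz": 0.5,"gripper": 1},{"ax": 0,"ay": 0,"az": 0,"tx": 0,"ty": 0,"tz": 0.55,"gripper": 1}]}}

```text
time_s: 17.95
position: [0.5016, -0.3513, 0.2508]
tcp_rot: [0.707, 0.071, -0.699, 0.077]
ft_force: [0.1, 0.3, -3.4]
width: 0.0126
```

>>> {"fn": "carry_out", "kwargs": {"targets": [{"ax": 0,"ay": 0,"az": 0,"tx": 0,"ty": 0.03,"tz": 0,"gripper": 1},{"ax": 0,"ay": 0,"az": -0.01,"tx": 0.01,"ty": 0.1,"tz": 0,"gripper": 1},{"ax": 0,"ay": 0,"az": -0.02,"tx": 0.02,"ty": 0.2,"tz": 0,"gripper": 1},{"ax": 0,"ay": 0,"az": -0.03,"tx": 0.04,"ty": 0.31,"tz": 0,"gripper": 1},{"ax": 0,"ay": 0,"az": -0.04,"tx": 0.05,"ty": 0.42,"tz": 0,"gripper": 1}]}}

```text
time_s: 18.45
position: [0.5153, -0.2229, 0.2476]
tcp_rot: [0.709, -0.018, -0.705, -0.013]
ft_force: [1.3, 0.5, -3.5]
width: 0.0125
```

```bash
python3 - <<'E'
from h import *
plan((.5358,.0301,.24),-96.55)
E
```

```text
t 18.45 pos [ 0.5153 -0.2229  0.2476] toolx [ 0.0052 -0.0084 -1.    ] yaw_y -92.51 w 0.0125 F [ 1.3  0.5 -3.5] j [ 0.58  0.28 -0.31  1.78  0.11  1.09 -1.38]
shift/300mm [ 0.0684  0.8432 -0.0255] turn/360 [ 0.0014  0.0008 -0.0112]
```

>>> {"fn": "carry_out", "kwargs": {"targets": [{"ax": 0.0014,"ay": 0.0008,"az": -0.003,"tx": 0.01,"ty": 0.11,"tz": 0,"gripper": 1},{"ax": 0.0014,"ay": 0.0008,"az": -0.006,"tx": 0.02,"ty": 0.24,"tz": 0,"gripper": 1},{"ax": 0.0014,"ay": 0.0008,"az": -0.009,"tx": 0.03,"ty": 0.37,"tz": 0,"gripper": 1},{"ax": 0.0014,"ay": 0.0008,"az": -0.011,"tx": 0.05,"ty": 0.5,"tz": 0,"gripper": 1},{"ax": 0.0014,"ay": 0.0008,"az": -0.011,"tx": 0.06,"ty": 0.62,"tz": 0,"gripper": 1}]}}

```text
time_s: 18.95
position: [0.5315, -0.0342, 0.2448]
tcp_rot: [-0.704, 0.039, 0.708, 0.04]
ft_force: [-0.5, -0.4, -3.1]
width: 0.0126
```

>>> {"fn": "carry_out", "kwargs": {"targets": [{"ax": 0,"ay": 0,"az": 0,"tx": 0.01,"ty": 0.1,"tz": 0,"gripper": 1},{"ax": 0,"ay": 0,"az": 0,"tx": 0.01,"ty": 0.17,"tz": 0,"gripper": 1},{"ax": 0,"ay": 0,"az": 0,"tx": 0.01,"ty": 0.21,"tz": 0,"gripper": 1},{"ax": 0,"ay": 0,"az": 0,"tx": 0.01,"ty": 0.21,"tz": 0,"gripper": 1},{"ax": 0,"ay": 0,"az": 0,"tx": 0.01,"ty": 0.21,"tz": 0,"gripper": 1}]}}

```text
time_s: 19.45
position: [0.534, 0.0275, 0.2437]
tcp_rot: [-0.704, 0.04, 0.708, 0.04]
ft_force: [-0.2, -0.9, -2.9]
width: 0.0129
```

```bash
python3 - <<'E'
from h import *
plan((.5358,.0301,.15),-96.55)
E
```

```text
t 19.45 pos [0.534  0.0275 0.2437] toolx [-6.6e-03  1.0e-04 -1.0e+00] yaw_y -96.46 w 0.0129 F [-0.2 -0.9 -2.9] j [ 0.23  0.26 -0.44  1.83  0.12  1.08 -1.93]
shift/300mm [ 0.0061  0.0086 -0.3124] turn/360 [-0.     -0.001  -0.0003]
```

```bash
python3 - <<'E'
from h import *
from workcell import *
state()
p=camera_params("wrist");im=read_camera("wrist");np.save("w14.npy",p["camera_from_world"]);cv2.imwrite("pics/w14.png",cv2.resize(im[90:330,150:410],None,fx=2.5,fy=2.5,interpolation=cv2.INTER_CUBIC))
o=get_obs();R=Ro.from_quat(o["tcp_rot"]).as_matrix();c=o["position"]
# cover frame axes from tool: z=-toolx, y=-tooly? (tool y yaw=-78, cover y yaw=102) -> cover y=-tooly, x=y×z
z=-R[:,0];y=-R[:,1];x=np.cross(y,z)
def cov(pts,dx=0): return np.array([c+(q[0]+dx)*x+q[1]*y+(q[2]-.0163)*z for q in pts])
for dx in(-.002,0,.002):
  print(dx,"plate",np.round((proj(p,cov(rect(.134,.094,.008),dx))-[150,90])*2.5).tolist(),"bar",np.round((proj(p,cov(rect(.08,.014,.042),dx))-[150,90])*2.5).tolist())
E
```

```text
t 19.45 pos [0.534  0.0275 0.2437] toolx [-6.6e-03  1.0e-04 -1.0e+00] yaw_y -96.46 w 0.0129 F [-0.2 -0.9 -2.9] j [ 0.23  0.26 -0.44  1.83  0.12  1.08 -1.93]
-0.002 plate [[57.0, 87.0], [593.0, 87.0], [539.0, 716.0], [111.0, 716.0]] bar [[277.0, 286.0], [373.0, 286.0], [366.0, 736.0], [284.0, 736.0]]
0 plate [[56.0, 75.0], [594.0, 75.0], [540.0, 709.0], [110.0, 709.0]] bar [[277.0, 273.0], [374.0, 273.0], [366.0, 726.0], [284.0, 726.0]]
0.002 plate [[55.0, 63.0], [595.0, 63.0], [540.0, 701.0], [109.0, 701.0]] bar [[277.0, 259.0], [374.0, 259.0], [366.0, 717.0], [284.0, 717.0]]
```

View pics/w14.png

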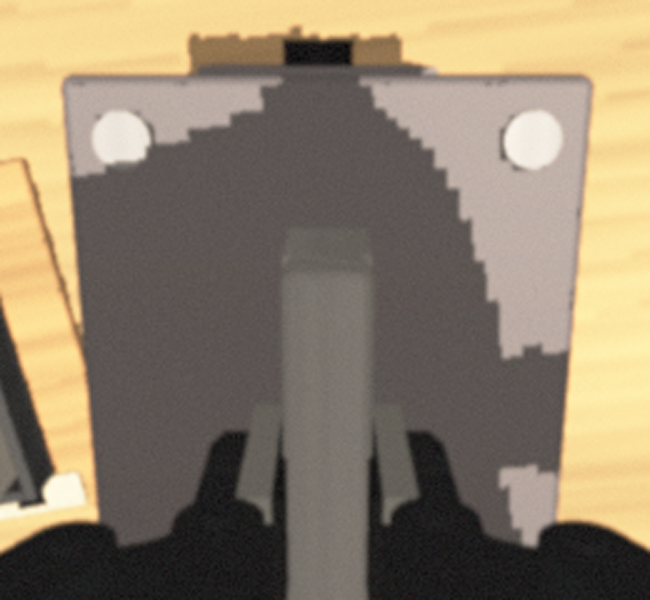

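```bash
python3 - <<'E'
import cv2,numpy as np
from h import *
a=cv2.imread("pics/w12.png");b=cv2.imread("pics/w13.png")
w=cv2.imread("pics/w14.png")
o=[cv2.resize(i[90:330,150:410],None,fx=2.5,fy=2.5,interpolation=cv2.INTER_CUBIC) for i in(a,b)]+[w]
cv2.imwrite("pics/cmp.png",np.vstack([cv2.resize(i[40:280],None,fx=1.2,fy=.8) for i in o]))
E
```

```text
(no output)
```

View pics/cmp.png

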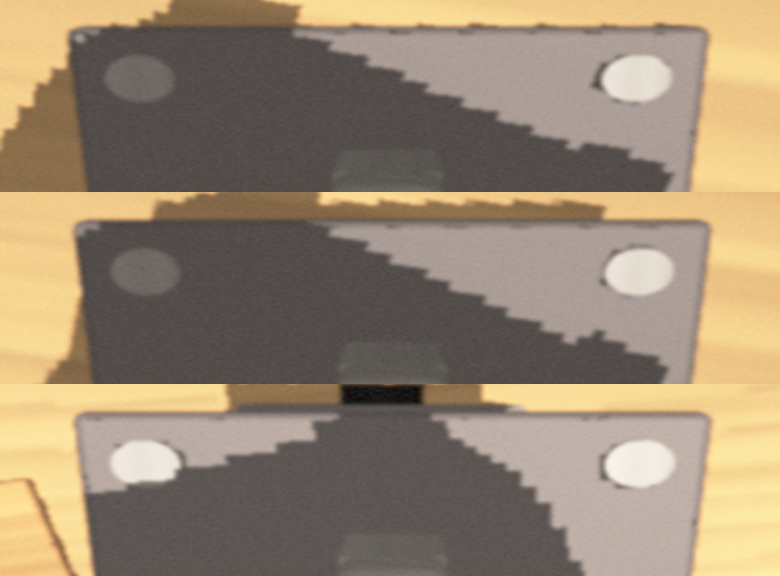

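The cover hasn't moved in the hand between lift-off and now: the bolt and edge positions agree, and the underside is about 16.4 mm above... that is, TCP minus 16.4 mm. The target TCP height is therefore about 0.0885. Descending in gentle stages.

>>> {"fn": "carry_out", "kwargs": {"targets": [{"ax": 0,"ay": -0.0005,"az": 0,"tx": 0.003,"ty": 0.004,"tz": -0.05,"gripper": 1},{"ax": 0,"ay": -0.0005,"az": 0,"tx": 0.003,"ty": 0.004,"tz": -0.13,"gripper": 1},{"ax": 0,"ay": -0.0005,"az": 0,"tx": 0.003,"ty": 0.004,"tz": -0.21,"gripper": 1},{"ax": 0,"ay": -0.0005,"az": 0,"tx": 0.003,"ty": 0.004,"tz": -0.28,"gripper": 1},{"ax": 0,"ay": -0.0005,"az": 0,"tx": 0.003,"ty": 0.004,"tz": -0.32,"gripper": 1}]}}

```text
time_s: 20.0
position: [0.5342, 0.026, 0.1461]
tcp_rot: [-0.704, 0.042, 0.708, 0.041]
ft_force: [-0.3, -0.1, -4.2]
width: 0.0123
```

>>> {"fn": "carry_out", "kwargs": {"targets": [{"ax": 0,"ay": 0,"az": 0,"tx": 0,"ty": 0,"tz": 0,"gripper": 1},{"ax": 0,"ay": 0,"az": 0,"tx": 0,"ty": 0,"tz": 0,"gripper": 1},{"ax": 0,"ay": 0,"az": 0,"tx": 0,"ty": 0,"tz": 0,"gripper": 1},{"ax": 0,"ay": 0,"az": 0,"tx": 0,"ty": 0,"tz": 0,"gripper": 1},{"ax": 0,"ay": 0,"az": 0,"tx": 0,"ty": 0,"tz": 0,"gripper": 1}]}}

```text
time_s: 20.5
position: [0.5347, 0.0261, 0.1469]
tcp_rot: [-0.704, 0.042, 0.707, 0.041]
ft_force: [-0.3, 0.7, -3.7]
width: 0.0127
```

```bash
python3 - <<'E'
from h import *
plan((.5358,.0301,.1),-96.55)
E
```

```text
t 20.5 pos [0.5347 0.0261 0.1469] toolx [-4.2e-03 -9.0e-04 -1.0e+00] yaw_y -96.7 w 0.0127 F [-0.3  0.7 -3.7] j [ 0.2   0.37 -0.41  1.93  0.19  0.88 -1.99]
shift/300mm [ 0.0038  0.0134 -0.1564] turn/360 [ 0.0001 -0.0007  0.0004]
```

>>> {"fn": "carry_out", "kwargs": {"targets": [{"ax": 0.0001,"ay": -0.0007,"az": 0.0004,"tx": 0.004,"ty": 0.013,"tz": -0.02,"gripper": 1},{"ax": 0.0001,"ay": -0.0007,"az": 0.0004,"tx": 0.004,"ty": 0.013,"tz": -0.05,"gripper": 1},{"ax": 0.0001,"ay": -0.0007,"az": 0.0004,"tx": 0.004,"ty": 0.013,"tz": -0.08,"gripper": 1},{"ax": 0.0001,"ay": -0.0007,"az": 0.0004,"tx": 0.004,"ty": 0.013,"tz": -0.1,"gripper": 1},{"ax": 0.0001,"ay": -0.0007,"az": 0.0004,"tx": 0.004,"ty": 0.013,"tz": -0.1,"gripper": 1}]}}

```text
time_s: 21.0
position: [0.5348, 0.0298, 0.1154]
tcp_rot: [-0.705, 0.041, 0.707, 0.04]
ft_force: [-0.9, -0.1, -3.3]
width: 0.0126
```

```bash
python3 - <<'E'
from h import *
from workcell import *
plan((.5358,.0301,.1),-96.55)
p=camera_params("scene");im=read_camera("scene");cv2.imwrite("pics/s15.png",cv2.resize(im[170:300,210:370],None,fx=4.5,fy=4.5,interpolation=cv2.INTER_CUBIC))
im=read_camera("top");cv2.imwrite("pics/t15.png",cv2.resize(im[160:270,210:330],None,fx=5,fy=5,interpolation=cv2.INTER_CUBIC))
E
```

```text
t 21.0 pos [0.5348 0.0298 0.1154] toolx [-2.8e-03 -6.0e-04 -1.0e+00] yaw_y -96.56 w 0.0126 F [-0.9 -0.1 -3.3] j [ 0.19  0.41 -0.4   1.96  0.22  0.81 -2.02]
shift/300mm [ 0.0032  0.0011 -0.0514] turn/360 [ 0.0001 -0.0004  0.    ]
```

View pics/s15.png

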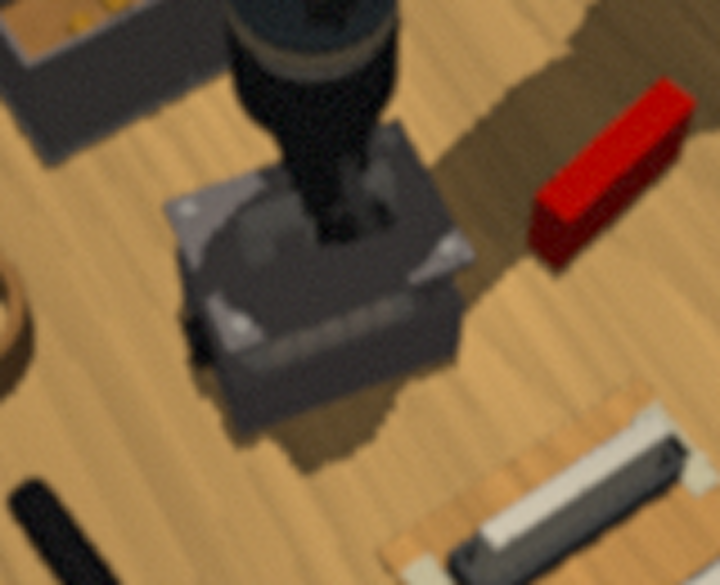

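View pics/t15.png

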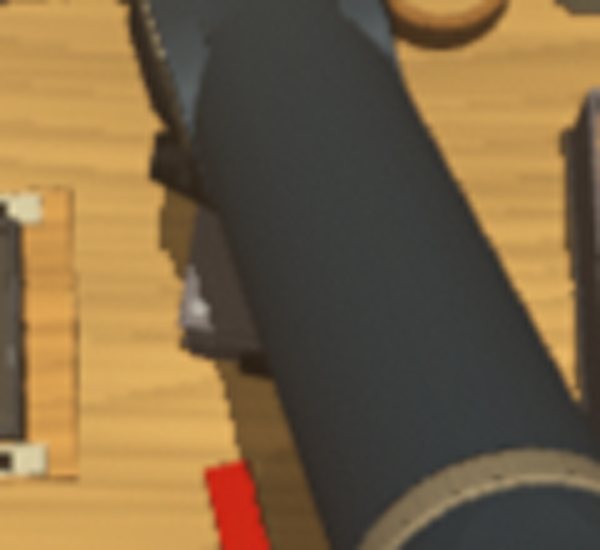

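The cover is square above the box in the scene view, with plate corners at (165,203), (397,122), (473,262) and (247,345). Next stage down.

>>> {"fn": "carry_out", "kwargs": {"targets": [{"ax": 0,"ay": -0.0004,"az": 0,"tx": 0.003,"ty": 0.001,"tz": -0.02,"gripper": 1},{"ax": 0,"ay": -0.0004,"az": 0,"tx": 0.003,"ty": 0.001,"tz": -0.04,"gripper": 1},{"ax": 0,"ay": -0.0004,"az": 0,"tx": 0.003,"ty": 0.001,"tz": -0.06,"gripper": 1},{"ax": 0,"ay": -0.0004,"az": 0,"tx": 0.003,"ty": 0.001,"tz": -0.07,"gripper": 1},{"ax": 0,"ay": -0.0004,"az": 0,"tx": 0.003,"ty": 0.001,"tz": -0.07,"gripper": 1}]}}

```text
time_s: 21.6
position: [0.5362, 0.0302, 0.0949]
tcp_rot: [0.706, -0.041, -0.706, -0.04]
ft_force: [0.4, -0.0, -3.2]
width: 0.0126
```

```bash
python3 - <<'E'
from h import *
plan((.5358,.0301,.0885),-96.55)
E
```

```text
t 21.6 pos [0.5362 0.0302 0.0949] toolx [ 8.e-04 -4.e-04 -1.e+00] yaw_y -96.55 w 0.0126 F [ 0.4 -0.  -3.2] j [ 0.17  0.44 -0.39  1.97  0.24  0.77 -2.04]
shift/300mm [-0.0015 -0.0004 -0.0214] turn/360 [0.0001 0.0001 0.    ]
```

>>> {"fn": "carry_out", "kwargs": {"targets": [{"ax": 0,"ay": 0.0001,"az": 0,"tx": -0.001,"ty": 0,"tz": -0.008,"gripper": 1},{"ax": 0,"ay": 0.0001,"az": 0,"tx": -0.001,"ty": 0,"tz": -0.015,"gripper": 1},{"ax": 0,"ay": 0.0001,"az": 0,"tx": -0.001,"ty": 0,"tz": -0.02,"gripper": 1},{"ax": 0,"ay": 0.0001,"az": 0,"tx": -0.001,"ty": 0,"tz": -0.02,"gripper": 1},{"ax": 0,"ay": 0.0001,"az": 0,"tx": -0.001,"ty": 0,"tz": -0.02,"gripper": 1}]}}

```text
time_s: 22.1
position: [0.536, 0.0302, 0.089]
tcp_rot: [0.706, -0.041, -0.706, -0.04]
ft_force: [-0.1, 0.4, -3.4]
width: 0.0126
```

```bash
python3 - <<'E'
from h import *
from workcell import *
plan((.5358,.0301,.0885),-96.55)
p=camera_params("scene");im=read_camera("scene");cv2.imwrite("pics/s16r.png",im)
def dr(k):
    u0,v0,f=235,170,7
    c=cv2.resize(im[v0:v0+85,u0:u0+100],None,fx=f,fy=f,interpolation=cv2.INTER_CUBIC);
    return c,(lambda X:np.round((proj(p,X)-[u0,v0]+.5)*f-.5).astype(int))
c,P=dr(0)
o=get_obs();R=Ro.from_quat(o["tcp_rot"]).as_matrix();t=o["position"];z=-R[:,0];y=-R[:,1];x=np.cross(y,z)
cov=lambda zz:np.array([t+q[0]*x+q[1]*y+(q[2]-.0164)*z for q in rect(.134,.094,zz)])
box=lambda zz:place([.5358,.0301,np.radians(-6.55)],rect(.13,.09,zz))
raw=c.copy()
for X,col in((cov(.008),(0,255,0)),(cov(0),(255,255,0)),(box(.06),(0,0,255)),(box(0),(255,0,255))): cv2.polylines(c,[P(X)],True,col,1)
cv2.imwrite("pics/s16.png",c);cv2.imwrite("pics/s16c.png",raw)
E
```

```text
t 22.1 pos [0.536  0.0302 0.089 ] toolx [ 4.e-04 -3.e-04 -1.e+00] yaw_y -96.56 w 0.0126 F [-0.1  0.4 -3.4] j [ 0.17  0.45 -0.39  1.98  0.24  0.76 -2.05]
shift/300mm [-0.0008 -0.0004 -0.0016] turn/360 [0.     0.0001 0.    ]
```

View pics/s16.png

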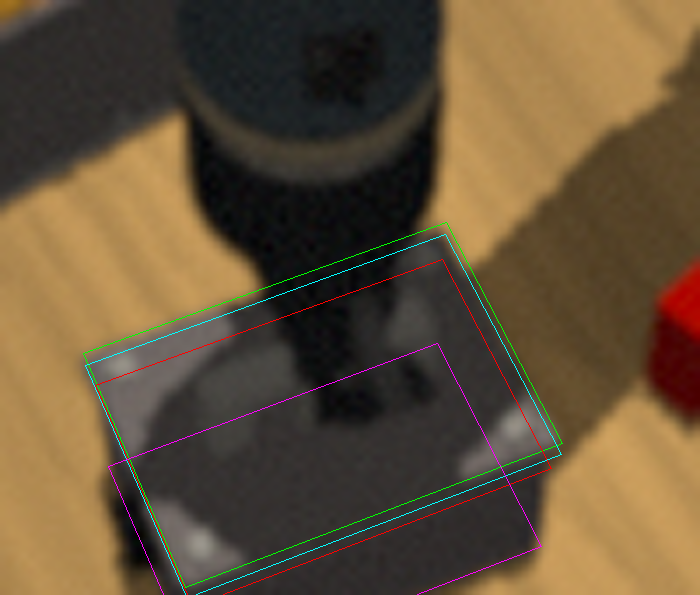

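View pics/s16c.png

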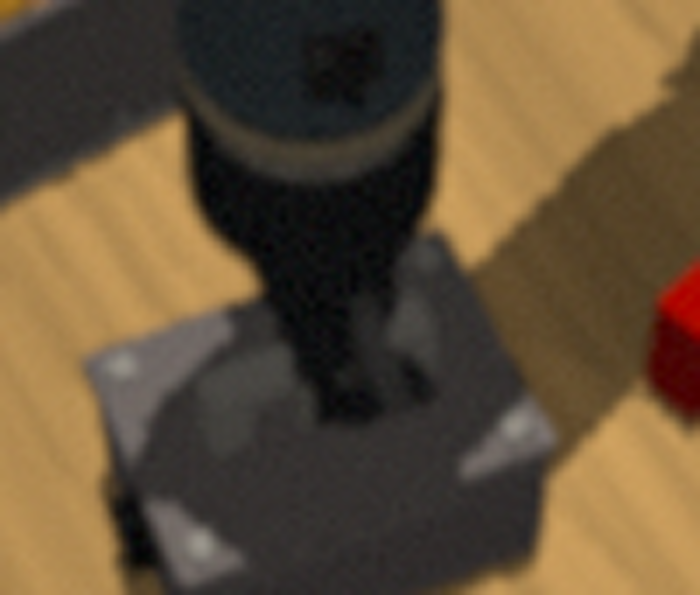

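```bash
python3 - <<'E'
from h import *
from workcell import *
im=cv2.imread("pics/scene0.png");w=cv2.imread("pics/w8s.png")
cv2.imwrite("pics/s0z.png",cv2.resize(w[:210,10:240],None,fx=3,fy=2.8,interpolation=cv2.INTER_CUBIC))
im=cv2.imread("pics/s16r.png")
cv2.imwrite("pics/s16z.png",cv2.resize(im[195:265,243:320],None,fx=9,fy=8.4,interpolation=cv2.INTER_CUBIC))
E
```

```text
(no output)
```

View pics/s0z.png

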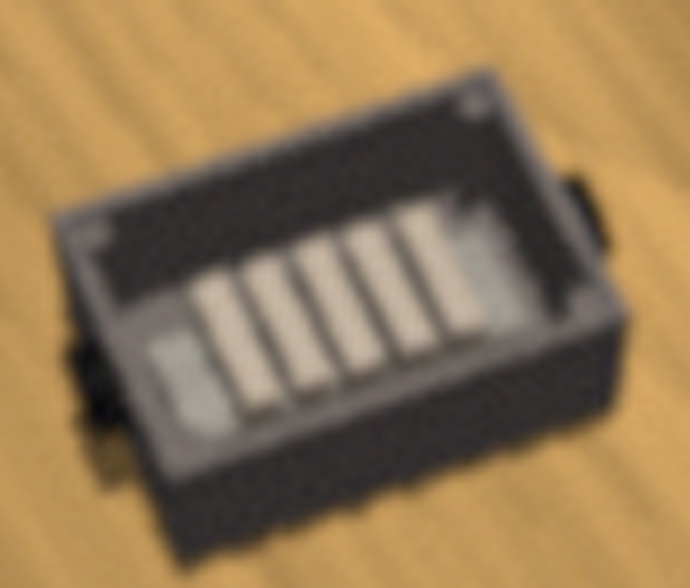

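View pics/s16z.png

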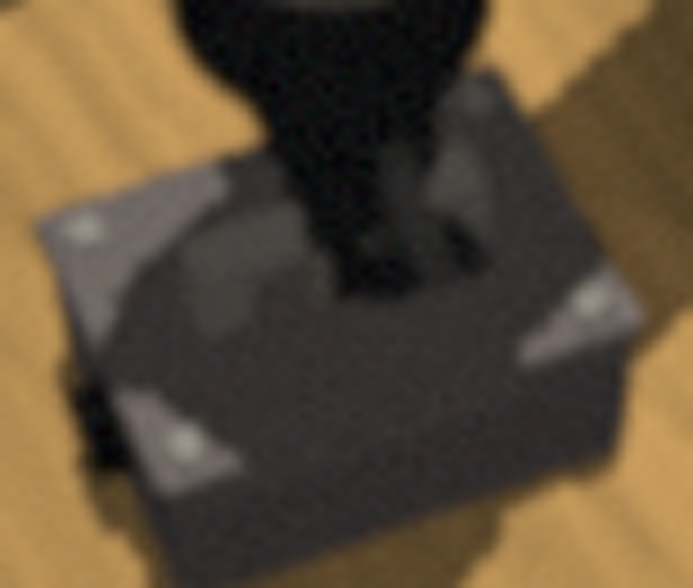

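```bash
python3 - <<'E'
from h import *
from workcell import *
p=camera_params("scene")
q=[.5358,.0301,np.radians(-6.55)]
print(np.round(proj(p,place(q,rect(.13,.09,.06))),1).tolist())
m=lambda L,a,b:[(u/9+a-.5+.06,v/8.4+b-.5+.06) for u,v in L]
B=m([(55,215),(492,70),(632,310),(172,472)],240+10/3+.33,200+.33); C=m([(40,222),(490,70),(643,318),(165,495)],243.4,195.4)
pr=proj(p,place(q,rect(.13,.09,.06)))
def order(L): return [L[np.argmin([np.hypot(a[0]-x[0],a[1]-x[1]) for x in L])] for a in pr]
B=order(B);C=order(C)
def f(v,l,w,uv):
    P=place(v[:3],rect(l,w,0));P[:,2]=v[3]
    return (proj(p,P)-np.array(uv)).ravel()
for n,l,w,uv,z in(("box",.13,.09,B,.06),("cover",.134,.094,C,.08)):
    r=least_squares(f,[*q,z],args=(l,w,uv));print(n,np.round(r.x[[0,1,3]],4),round(np.degrees(r.x[2]),2),np.round(r.fun,1))
    r=least_squares(lambda v:f([*v,z],l,w,uv),q);print(" fixed z",np.round(r.x[:2],4),round(np.degrees(r.x[2]),2),np.round(r.fun,1))
E
```

```text
[[261.9, 256.2], [248.2, 224.6], [297.7, 206.5], [313.3, 236.5]]
box [0.5309 0.0233 0.0408] -6.81 [ 0.4  0.2  0.  -0.2  0.  -0.5 -0.4  0.4]
 fixed z [0.5357 0.0322] -6.77 [-0.   0.7 -0.7 -0.3  0.4 -1.   0.3  0.5]
cover [0.5307 0.0202 0.0551] -6.05 [ 0.5 -0.  -0.2  0.   0.1 -0.6 -0.5  0.6]
 fixed z [0.537 0.032] -5.99 [-0.1  0.7 -1.1 -0.2  0.6 -1.4  0.5  0.6]
```

```bash
python3 - <<'E'
from h import *
from workcell import *
state()
p=camera_params("wrist");im=read_camera("wrist");cv2.imwrite("pics/w17r.png",im)
cv2.imwrite("pics/w17.png",cv2.resize(im[90:330,150:410],None,fx=2.5,fy=2.5,interpolation=cv2.INTER_CUBIC))
print(np.round((proj(p,place([.5358,.0301,np.radians(-6.55)],rect(.13,.09,.06)))-[150,90])*2.5).tolist())
E
```

```text
t 22.15 pos [0.5361 0.0303 0.089 ] toolx [ 5.e-04 -3.e-04 -1.e+00] yaw_y -96.55 w 0.0126 F [-1.4  0.1 -4. ] j [ 0.17  0.45 -0.39  1.98  0.24  0.76 -2.05]
[[98.0, 86.0], [548.0, 86.0], [510.0, 639.0], [138.0, 640.0]]
```

View pics/w17.png

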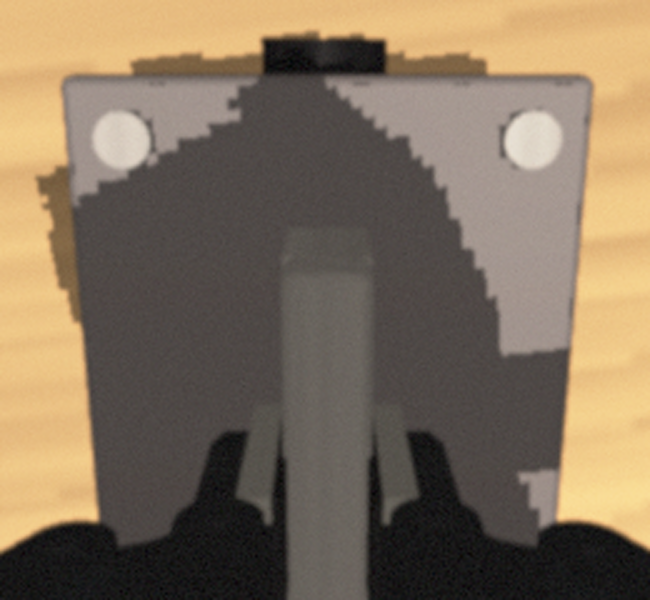

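The latch at the box's end (263–385) is centred within 1 mm of the plate and parallel to it. The scene and wrist views together suggest the cover sits about 0.8 mm too far in +x and 0.4 mm too far in −y. One fine trim, then settle.

>>> {"fn": "carry_out", "kwargs": {"targets": [{"ax": 0,"ay": 0.0001,"az": 0,"tx": -0.003,"ty": 0.0015,"tz": -0.002,"gripper": 1},{"ax": 0,"ay": 0.0001,"az": 0,"tx": -0.003,"ty": 0.0015,"tz": -0.002,"gripper": 1},{"ax": 0,"ay": 0.0001,"az": 0,"tx": -0.003,"ty": 0.0015,"tz": -0.002,"gripper": 1},{"ax": 0,"ay": 0.0001,"az": 0,"tx": -0.003,"ty": 0.0015,"tz": -0.002,"gripper": 1},{"ax": 0,"ay": 0.0001,"az": 0,"tx": -0.003,"ty": 0.0015,"tz": -0.002,"gripper": 1}]}}

```text
time_s: 22.7
position: [0.5352, 0.0307, 0.0885]
tcp_rot: [-0.706, 0.041, 0.706, 0.04]
ft_force: [-0.0, 0.0, -3.8]
width: 0.0127
```

```bash
python3 - <<'E'
from h import *
from workcell import *
plan((.5352,.0306,.0884),-96.55)
print(np.round(get_obs()["qvel"],4))
im=read_camera("scene");cv2.imwrite("pics/s18.png",cv2.resize(im,None,fx=1.4,fy=1.4,interpolation=cv2.INTER_CUBIC))
E
```

```text
t 22.7 pos [0.5352 0.0307 0.0885] toolx [-0.e+00 -3.e-04 -1.e+00] yaw_y -96.55 w 0.0127 F [-0.   0.  -3.8] j [ 0.17  0.45 -0.39  1.98  0.24  0.76 -2.05]
shift/300mm [-0.     -0.0003 -0.0002] turn/360 [ 0.0001 -0.      0.    ]
[ 0.0013  0.0007 -0.0022 -0.0008  0.0014 -0.0004  0.0035]
```

View pics/s18.png

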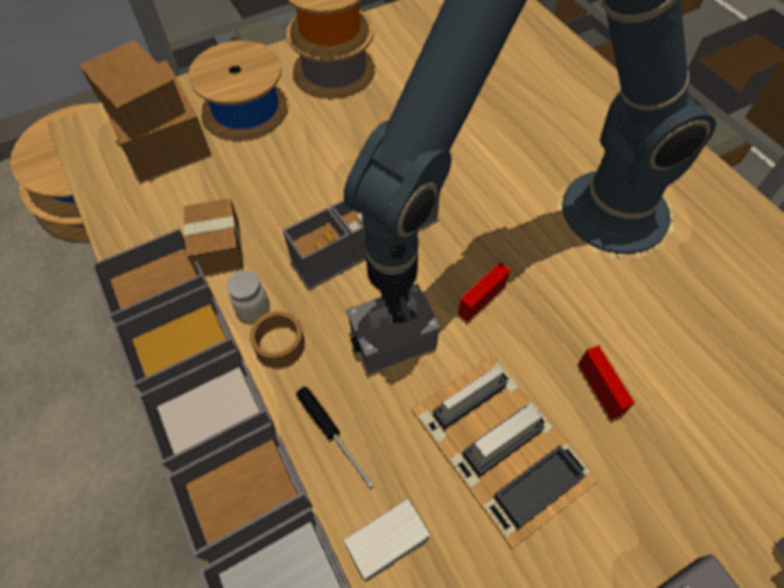

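The block stands upright in the medium slot at (505,437), the cover hovers over the box at (393,325), and everything else is in place. The arm is still, so I'm handing in.

```bash
python3 - <<'E'
from h import *
from workcell import *
state()
print(close_job())
E
```

```text
t 22.75 pos [0.5352 0.0307 0.0885] toolx [-0.e+00 -3.e-04 -1.e+00] yaw_y -96.56 w 0.0124 F [ 0.6 -1.  -3.2] j [ 0.17  0.45 -0.39  1.98  0.24  0.76 -2.05]
the job is handed in; nothing more can be done
None
```

I set the block down in the medium slot and let go of it. I then picked up the rectangular cover by its bar and carried it over the bins with about 0.13 m to spare. I handed in at 22.75 s with the cover still held over the box.

**Last checks**
- **Block:** The slot's label bars measured about 25–26 mm. The block met the slot floor at +5.8 N with the tool at the expected height. The last scene picture shows it upright in the slot.
- **Cover:** The tool is level to within 0.03° and still. By the tool height, the cover's underside is about 12 mm above the rim. Its centre is within about 1 mm of the box's, and its yaw is −6.55°.
- **Surroundings:** Nothing else looks moved in the last scene picture. No contact forces appeared while the cover was being carried or held.

**Where the views disagreed**
- **Position:** The coarser scene camera put the cover about 1.3 mm too far in x, and the wrist view roughly 0.8 mm off in y. I trimmed by 0.8 mm in x and 0.4 mm in y, but did not measure the alignment again afterwards.
- **Yaw:** The scene camera read the cover about 0.8° turned against the box. The wrist fits of the box spread only ±0.2° around the yaw I used, so I kept it.
- **Top camera:** Its first box position was 6 mm off because I had picked corners on the box wall, so I did not use it.

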